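Walk the loaded parts crate home against its stop

ROBOT

A 6-joint arm with a two-finger parallel gripper is mounted at the origin on the work surface. World frame = base frame: x ahead of the robot, y to its left, z up, the work surface at z = 0. Lengths are in m, angles in rad, forces in N, time in s.
With the tool pointing down it reaches from about 0.35 to 0.95 m from the base axis. Payload 17.4 kg.
Tool frame: the origin (TCP) lies midway between the tips of the shut fingers; the grasp point (between the pads) lies 19 mm behind it; z points along the fingers, y is the line along which they close (so a half turn about z gives the same grasp; the last joint's range is limited). The gripper opens to 93 mm and grips with 3 to 60 N. Pads are 15 mm wide; open, the fingers measure 128 mm over their backs; the gripper's body (75 mm by 188 mm) begins 65 mm behind the grasp point.
Start: joints at [1.129, 0.116, 1.442, -0, 1.584, -0.038], TCP at [0.265, 0.621, 0.219] pointing down, gripper open.
Joint ranges: [-2.83, 2.83], [-0.83, 2.19], [0.07, 2.5], [-1.14, 4.28], [0.01, 3], [-2.97, 2.97]. Speed limits (rad/s): [1.89, 1.89, 2.22, 3.14, 3.14, 3.14].

INTERFACE

Orientations are given as a 3x3 rotation matrix whose columns are the frame's x, y, z axes.
In Python, from plant import * gives the robot as it stands.
- The arm moves only by the tool arm_command, never from a script. Its argument "commands" is a list of rows, each a list of 3 entries, a list of its own where there are three numbers: the shift along the world's x, y, z in mm, then the turn, a rotation vector about the world's x, y, z in rad, then the opening, from 0 (shut) to 1 (fully open). A call has exactly 10 rows; each row shifts and turns the commanded pose from where the row before left it; what a row does not reach is not made up. A row lasts 1/10 s, in which the tool goes at most 50 mm and 8.59 degrees, less where a joint would pass 70% of its speed; a pose out of reach is approached as far as the arm can. A call with a gripper value outside its range is refused whole. The fingers move at their own pace and stop on an object; the grip force is fixed at half the most. Time passes only in rows, so rows that do not move let the fingers close, or fill a call up. It gives the time, the measured TCP pose, the force, the opening and the grip force at its end, in the units of the state.
- state(): the state, without advancing time (a new reading comes with each control period).
- get_image(name): name is "side" or "top"; returns (picture, depth): 400x640x3 uint8, blue, green, red; 400x640 float32, m along the optical axis (not along the pixel's ray), 0 where there is no reading.
- calibration(name): a dict with "mtx" (3x3 intrinsics, pixels), "k1" (the pictures are not rectified: a ray, as slopes to the right and down, at radius r is drawn at 1 + k1 r^2 times it, then the intrinsics apply), "R" (3x3) and "t" (3): a world point X has camera coordinates R X + t. Camera axes: x right, y down, z forward; pixel columns grow to the right and rows downward; lengths in m; the calibration is good to about 2 mm. A picture is of the moment at which its call begins. calibration takes no time and is no camera call.
- close_job(): hands the job in; it is judged then, once.
Trained networks look in the newest picture that a camera, given by its name, has taken for a name from the list of things; names that differ only in an ending like _2 or _b are one class to them, and where a whole thing is asked for, a point or a joint stands for the part that bears it (a point fixed in the world has none). Each returns a list of dicts, best first, with "conf" (0 to 1); they miss things now and then, are a little off and sometimes report something else, mostly with a low value. They report only what shows in the picture. A call takes as long as a camera call.
- silhouettes(camera, target): "region" (400x640 bool, what is visible of it) and "extent" ([centre column, centre row, width, height] in pixels, round what is visible of it).
The state is a dict: "t": time; "joint_positions": joint angles; "dq": joint speeds; "tau": joint torques, N m; "position": TCP position; "ee_rot": TCP orientation; "ft_force": force on the tool from outside, world axes, zero at the start; "moment": the same for the moment, N m; "width": finger opening in m; "finger_force": force on a finger pad.
Only numpy, scipy, OpenCV 4.12 (cv2) and the standard library are available. Lean on these libraries where they do the work, as an engineer would, in place of code of your own. Each camera call takes 0.05 s, during which the arm holds its last target. There are 200 camera calls.

TASK

Walk the heavy yellow parts crate along its taped lane, flat on the bench, by pushing its two near corner pads in turn (left, right, left and so on), until its far side sits fully home and flush against the blue stop wall with both red spring buffers pushed right in. Push gently by feel: never more than 14 N on the crate (a straight shove of the whole crate needs more than that), and never let it slew more than 20 degrees from the lane or leave the lane. Then press the green ready button fully and leave everything else where it is.

Things in the scene. Friction and masses are not known exactly. Their poses are not given: they have to be found in the camera images.
- crate: Yellow crate full of metal parts, 170 mm deep (x) by 340 mm wide (y) by 100 mm high, about 2.8 kg, on a recessed foot 130 (x) by 240 mm (y), 18 mm high. Origin at the centre of its underside; x to its far side (goes to the stop wall), y left, z up. The near side (x = -85 mm) faces the robot and is pushed. Nothing inside stands above the rim. Sliding it straight takes about 15 to 19 N.
- pad_left: Black nylon pad at the left corner of the crate's near side, 60 mm wide, 23 to 99 mm above the bench, slick. Outer face 10 mm proud, at the crate's x = -95 mm, middle at y = +138 mm; gives way by up to 10 mm on a 2000 N/m spring. Origin at its middle. Pushing one pad along the crate's x takes 8 to 11 N and pivots the crate about a point some 65 mm beyond its centre, so the centre creeps forward.
- pad_right: The same pad at the right near corner, middle at the crate's y = -138 mm.
- push_left (a point): Middle of the outer face of the left pad, 55 mm above the bench; axes as the crate.
- push_right (a point): Middle of the outer face of the right pad, 55 mm above the bench; axes as the crate.
- front_left (a point): Point on the crate's far face (x = +85 mm), at its y = +110 mm, 45 mm above its underside: it meets the left buffer.
- front_right (a point): The same at y = -110 mm: it meets the right buffer.
- bay: Docking bay fixed to the bench: a blue stop wall, 340 mm wide, 70 mm high, rigid, at the end of a lane between yellow tapes (y = +-205 mm). Origin on the bench at the middle of the wall's near face; x into the wall (along the lane, the way the crate goes), y left. Crate home: far face on the wall, its origin at x = -85 mm, within 30 mm of y = 0, turned as the bay (starts within 0.1 rad of it).
- buffer_left (a joint): Red spring buffer, a 16 mm plunger standing 8 mm out of the stop wall at the bay's y = +110 mm, 45 mm above the bench. 0 = fully out, 0.008 = pushed in flush with the wall. Spring 120 N/m (about 1 N when flush); friction holds the crate against it.
- buffer_right (a joint): The same at the bay's y = -110 mm.
- ready (a joint): Green push button (32 mm across) in a grey housing standing on the bench to the right of the lane, at the bay's x = -200 mm, y = -260 mm. 0 = up, 0.006 m = fully pressed (about 4 N), springs back.
- ready_top (a point): Centre of the top of the green button (moves down with it); press straight down.
- oil_can: Bystander: blue can, 60 mm across, 130 mm high. Origin at the centre of its underside.
- jar: Bystander: closed jar, 64 mm across, 90 mm high. Origin at the centre of its underside.
- blue_bin: Bystander: open blue bin 150 x 110 x 60 mm. Origin at the centre of its underside.
- tape_roll: Bystander: ring 90 mm across, 45 mm high. Origin at the centre of its underside.
- driver: Bystander: screwdriver lying on the bench.
- bushing: Bystander: stepped aluminium bushing 44 mm across, 45 mm high. Origin at the centre of its underside.

How it is judged:
By the outcome, as a careful person would: the job done as asked, in the order asked, and still so for the second after the job is handed in, with the robot touching nothing.
It also fails if it takes over 72 s, if anything falls off the work surface, if the arm or the gripper's body presses on something with over 40 N, if the wrist force passes 120 N, or if a joint passes its speed limit or range.

## Working session

There is one attempt and no reset: what is moved stays moved. The work goes in short steps, Python scripts to look and compute and a tool call to move; the robot and the scene stay as the last step left them, time stands still between calls to the robot, and variables do not carry over. Pictures are saved under pics/ and viewed, at most 10 in all, crops included, and the job is handed in when it is done.

Besides the shell and the picture viewer there is one more tool, called after "Emit:" as name(argument=value, ...), one argument or row to a line, values as JSON. arm_command: Moves the arm, as the interface text tells. Its arguments: {"type":"object","properties":{"commands":{"type":"array"}},"required":["commands"]}

```bash
mkdir -p pics; ls; cat > h.py <<'E'
from plant import *
import numpy as np, cv2
def world(cam,depth):
    c=calibration(cam);K=np.array(c["mtx"]);k1=c["k1"];R=np.array(c["R"]);t=np.array(c["t"])
    v,u=np.mgrid[0:400,0:640]
    xd=(u-K[0,2])/K[0,0];yd=(v-K[1,2])/K[1,1]
    x,y=xd.copy(),yd.copy()
    for _ in range(10):
        s=1+k1*(x*x+y*y);x=xd/s;y=yd/s
    P=np.stack([x*depth,y*depth,depth],-1)
    W=(P-t)@R; W[depth<=0]=np.nan
    return W
E
python3 - <<'E'
from h import *
for n in("side","top"):
    p,d=get_image(n);cv2.imwrite(f"pics/{n}0.png",p);np.save(f"{n}0.npy",d)
    W=world(n,d)
    c=calibration(n);print(n,-np.array(c["R"]).T@np.array(c["t"]))
    for o in("crate","pad_left","pad_right","bay","ready","oil_can","jar","blue_bin","tape_roll","driver","bushing"):
        for s in silhouettes(n,o)[:2]:
            w=W[s["region"]];w=w[~np.isnan(w[:,0])]
            print(o,round(s["conf"],2),np.round(s["extent"]),np.round(np.median(w,0),3) if len(w) else None, np.round(np.percentile(w,[2,98],axis=0),3).tolist() if len(w) else None)
print(state())
E
```

```text
pics
side [ 0.37629429 -1.12643605  0.98241432]
crate 0.7 [333. 203.  87.  86.] [ 0.606 -0.073  0.078] [[0.503, -0.211, 0.022], [0.704, 0.133, 0.101]]
crate 0.19 [373. 317.  66.  57.] [ 0.619 -0.474  0.019] [[0.542, -0.543, 0.001], [0.689, -0.428, 0.06]]
pad_left 0.77 [297. 179.   9.  24.] [0.501 0.083 0.098] [[0.492, 0.059, 0.034], [0.523, 0.115, 0.104]]
pad_right 0.52 [323. 231.  16.  34.] [ 0.539 -0.187  0.098] [[0.53, -0.214, 0.03], [0.563, -0.152, 0.103]]
pad_right 0.27 [333. 203.  90.  89.] [ 0.605 -0.077  0.078] [[0.501, -0.212, 0.018], [0.706, 0.133, 0.101]]
bay 0.66 [364. 216.  96. 117.] [ 0.774 -0.081  0.035] [[0.561, -0.308, -0.003], [0.849, 0.16, 0.072]]
oil_can 0.89 [322. 130.  21.  34.] [0.639 0.4   0.08 ] [[0.614, 0.389, 0.005], [0.668, 0.438, 0.132]]
jar 0.77 [292. 136.  15.  27.] [0.535 0.405 0.054] [[0.506, 0.39, -0.001], [0.579, 0.501, 0.093]]
blue_bin 0.67 [370. 318.  70.  56.] [ 0.618 -0.475  0.017] [[0.541, -0.543, -0.0], [0.691, -0.428, 0.06]]
blue_bin 0.28 [334. 203.  86.  93.] [ 0.606 -0.074  0.078] [[0.503, -0.212, 0.022], [0.704, 0.133, 0.101]]
tape_roll 0.
[... 1882 characters left out ...]
  3.10663385e-06,
        1.58400265e+00, -3.78112041e-02]), 'dq': array([ 0.00064829,  0.00077732, -0.00041907, -0.0005297 ,  0.00143998,
       -0.00230543]), 'tau': array([ 4.03456055e-03, -7.21051598e+01, -6.22751713e+01,  7.83270132e-02,
        1.86443771e-02, -4.23442486e-05]), 'position': array([0.26523189, 0.62071574, 0.21862427]), 'ee_rot': array([[-9.19577039e-01,  3.92909747e-01, -2.08733201e-05],
       [ 3.92909748e-01,  9.19577038e-01, -3.68854643e-05],
       [ 4.70196740e-06, -4.21203569e-05, -9.99999999e-01]]), 'ft_force': array([0.32666788, 0.52418899, 0.19267162]), 'moment': array([ 0.02720053,  0.04224663, -0.01200433]), 'finger_force': 0.0, 'width': 0.09294873055399729}
```

```bash
python3 - <<'E'
from h import *
a=cv2.imread("pics/top0.png");b=cv2.imread("pics/side0.png")
A=cv2.resize(a[100:300,150:470],(800,500),interpolation=cv2.INTER_CUBIC);cv2.imwrite("pics/a.png",A)
cv2.imwrite("pics/b.png",cv2.resize(b[90:390,200:500],(600,600),interpolation=cv2.INTER_CUBIC))
hs=cv2.cvtColor(a,cv2.COLOR_BGR2HSV)
W=world("top",np.load("top0.npy"))
z=W[...,2]
def rect(m):
    p=W[m][:,:2].astype(np.float32);return cv2.minAreaRect(p),len(p)
box=(W[...,0]>.45)&(W[...,0]<.9)&(abs(W[...,1]+.04)<.35)
blue=(abs(hs[...,0].astype(int)-112)<15)&(hs[...,1]>100)
yel=(abs(hs[...,0].astype(int)-27)<8)&(hs[...,1]>100)
print("wall",rect(box&blue&(z>.06)&(z<.085)))
m=box&yel&(z>.09)&(z<.115);print("crate",rect(m), np.median(z[m]))
t=box&yel&(abs(z)<.012);print(t.sum())
n,l=cv2.connectedComponents(t.astype(np.uint8))
for i in range(1,n):
    if (l==i).sum()>15:
        p=W[l==i][:,:2];print((l==i).sum(),p.min(0),p.max(0),cv2.fitLine(p.astype(np.float32),cv2.DIST_L2,0,.01,.01).ravel())
g=(abs(hs[...,0].astype(int)-60)<20)&(hs[...,1]>100)&box
print("green",np.median(W[g],0),g.sum())
E
```

```text
wall (((0.6975129842758179, -0.1359674036502838), (0.3423735797405243, 0.5695395469665527), 14.265924453735352), 994)
crate (((0.6093429923057556, -0.03610764443874359), (0.17032603919506073, 0.34680137038230896), 8.183882713317871), 792) 0.10050417497510236
568
272 [ 0.50426648 -0.26857005] [ 0.81151274 -0.19480752] [ 0.9766442   0.214863    0.65568626 -0.23147683]
266 [0.45008249 0.13974523] [0.72301543 0.20708859] [0.9768386  0.21397763 0.5842084  0.1723239 ]
green [0.86057441 0.18698167 0.05811181] 792
```

View pics/a.png

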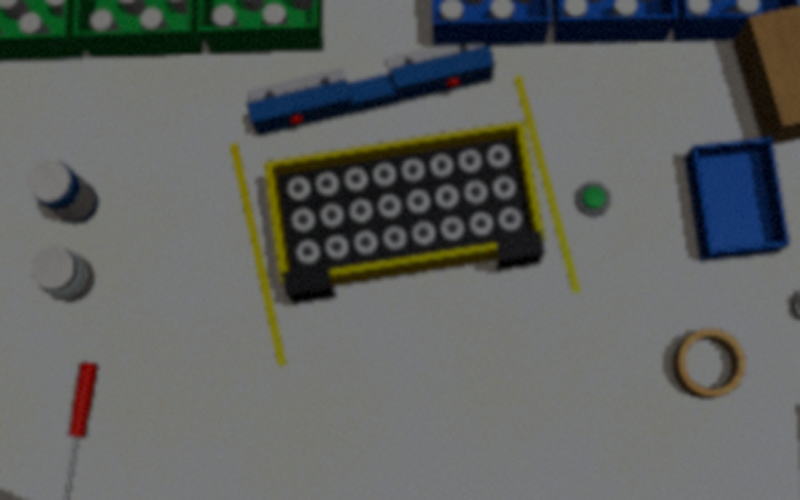

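View pics/b.png

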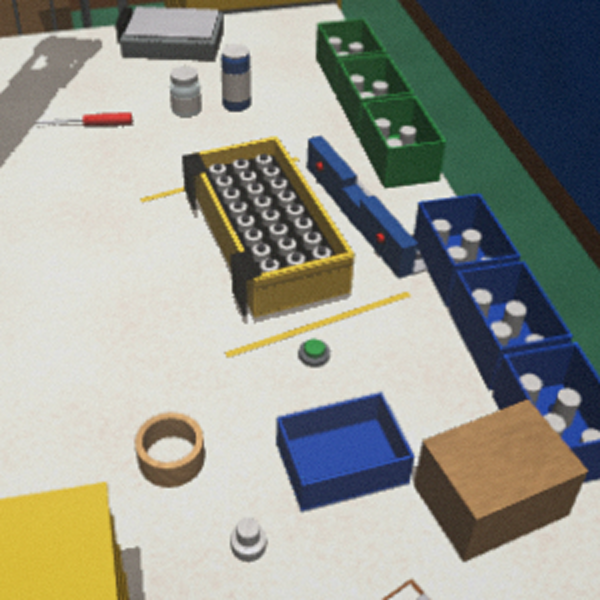

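The views show the crate between the tapes, tilted a little clockwise relative to the lane. The wall with its red buffers is ahead (crop 295,118 and 452,82), the green button is at (593,196), and the path to the near pads is clear. Next I refine the wall and button positions and plan the pushes.

```bash
cat >> h.py <<'E'
th=0.2160
ex=np.array([np.cos(th),np.sin(th)]);ey=np.array([-ex[1],ex[0]]);C0=-.1618
def lane(p): return np.stack([p[...,:2]@ex,p[...,:2]@ey-C0],-1)
def seen():
    p,d=get_image("top");return p,d
def crate_pose(p,d):
    hs=cv2.cvtColor(p,cv2.COLOR_BGR2HSV);W=world("top",d);z=W[...,2];L=lane(W)
    m=(abs(L[...,1])<.2)&(L[...,0]>.3)&(L[...,0]<.9)&(abs(hs[...,0].astype(int)-27)<8)&(hs[...,1]>100)&(z>.09)&(z<.115)
    (c,s,a)=cv2.minAreaRect(L[m].astype(np.float32))
    if s[0]>s[1]: a-=90; s=s[::-1]
    return np.round(c,4),np.round(s,3),round((a+45)%90-45,2)
E
python3 - <<'E'
from h import *
p=cv2.imread("pics/top0.png");d=np.load("top0.npy");W=world("top",d);L=lane(W);z=W[...,2]
print("crate lane",crate_pose(p,d))
hs=cv2.cvtColor(p,cv2.COLOR_BGR2HSV);h=hs[...,0].astype(int)
m=(L[...,0]>.68)&(L[...,0]<.86)&(abs(L[...,1])<.18)&(z>.062)&(z<.085)&(abs(h-112)<15)&(hs[...,1]>100)
for y0 in np.arange(-.16,.17,.04):
    q=L[m&(abs(L[...,1]-y0)<.02)];print(round(y0,2),len(q),q.min(0)[0] if len(q) else 0,q.max(0)[0] if len(q) else 0)
print(L[m].min(0),L[m].max(0),np.median(z[m]))
r=((h<8)|(h>172))&(hs[...,1]>120)&(L[...,0]>.68)&(L[...,0]<.86)&(abs(L[...,1])<.2);print("red",L[r],z[r])
g=(abs(h-60)<20)&(hs[...,1]>80)&(abs(W[...,0]-.6)<.15)&(abs(W[...,1]+.29)<.1)
print("btn",np.median(W[g],0),W[g].min(0),W[g].max(0),g.sum(),np.median(L[g],0))
# side view wall
p=cv2.imread("pics/side0.png");W=world("side",np.load("side0.npy"));L=lane(W);z=W[...,2]
hs=cv2.cvtColor(p,cv2.COLOR_BGR2HSV);h=hs[...,0].astype(int)
g=(abs(h-60)<20)&(hs[...,1]>80)&(abs(W[...,0]-.6)<.15)&(abs(W[...,1]+.29)<.1)
print("btn side",np.median(W[g],0),W[g].min(0),W[g].max(0))
m=(L[...,0]>.68)&(L[...,0]<.86)&(abs(L[...,1])<.18)&(z>.01)&(z<.06)&(abs(h-112)<15)&(hs[...,1]>100)
print("wall side face",np.percentile(L[m][:,0],[5,25,50,75]),np.polyfit(L[m][:,1],L[m][:,0],1))
E
```

```text
crate lane (array([ 0.5874, -0.0041]), array([0.17 , 0.347]), -4.19)
-0.16 104 0.7499200045081518 0.8159050617175112
-0.12 129 0.7476290033306808 0.8227419529352541
-0.08 106 0.7489200528050054 0.7813595657589346
-0.04 76 0.7497693148092509 0.7829961439272513
0.0 0 0 0
0.04 80 0.7490512074077675 0.7807339592579953
0.08 105 0.7508173045946985 0.7806633185621732
0.12 101 0.7489356346284364 0.7815067348420812
0.16 72 0.7506889515274409 0.7791941700859136
[ 0.747629   -0.17982318] [0.82274195 0.16772874] 0.07065559429405627
red [[ 0.75233587 -0.10797473]
 [ 0.75195928 -0.11140622]
 [ 0.74979259 -0.11431457]
 [ 0.75216938 -0.11857838]
 [ 0.75011407 -0.10392034]
 [ 0.74942312 -0.10726134]
 [ 0.74715989 -0.11014955]
 [ 0.75007621 -0.1145507 ]
 [ 0.74745506 -0.11732665]
 [ 0.74955706 -0.10385472]
 [ 0.74783364 -0.106922  ]
 [ 0.74682301 -0.11018333]
 [ 0.74464923 -0.11309766]
 [ 0.74612877 -0.11710047]
 [ 0.74514773 -0.10272689]
 [ 0.74212641 -0.10541896]
 [ 0.74454506 -0.10965645]
 [ 0.75314798  0.11200144]
 [ 0.75097967  0.10853066]
 [ 0.75214249  0.10548293]
 [ 0.75023745  0.10205591]
 [ 
[... 386 characters left out ...]
5099339 0.0563446  0.05596767
 0.06015491 0.04929487 0.05452843 0.04781063 0.05043184 0.05097871
 0.05493278 0.04818876 0.05047232 0.05692942 0.04740141 0.05480479
 0.05866259 0.05290792 0.0560148  0.05827115 0.05236398 0.05804599
 0.05692806 0.0475644  0.04500262 0.05428817 0.05174027 0.05554017
 0.0496173  0.0520828  0.05453055 0.03761603]
btn [ 0.62926001 -0.29230906  0.02323129] [ 0.53668183 -0.30814125  0.01078302] [ 0.64588843 -0.19198449  0.07658104] 72 [ 0.55249856 -0.25870996]
btn side [ 0.62752326 -0.29591637  0.02063068] [ 0.61387095 -0.30894888  0.01356018] [ 0.64298643 -0.2780202   0.02475628]
wall side face [0.75155864 0.76017386 0.77184868 0.81184592] [-0.16134954  0.77058284]
```

Emit:
arm_command(
  commands=[
    [[15, -45, 0], [0, 0, -0.14], 0],
    [[15, -45, 0], [0, 0, -0.14], 0],
    [[15, -45, 0], [0, 0, -0.14], 0],
    [[15, -45, 0], [0, 0, -0.14], 0],
    [[15, -45, 0], [0, 0, -0.14], 0],
    [[15, -45, 0], [0, 0, -0.14], 0],
    [[15, -45, 0], [0, 0, -0.11], 0],
    [[15, -45, 0], [0, 0, 0], 0],
    [[15, -45, 0], [0, 0, 0], 0],
    [[0, -45, 0], [0, 0, 0], 0],
  ],
)

```text
t: 2.2
position: [0.4008, 0.1688, 0.2186]
ee_rot: [[-0.215, 0.977, 0.0], [0.977, 0.215, -0.0], [-0.0, 0.0, -1.0]]
ft_force: [1.5, -0.1, 0.1]
width: 0.0174
finger_force: 0.0
```

Emit:
arm_command(
  commands=[
    [[9, -15, -15], [0, 0, 0], 0],
    [[9, -15, -15], [0, 0, 0], 0],
    [[9, -15, -15], [0, 0, 0], 0],
    [[9, -15, -15], [0, 0, 0], 0],
    [[9, -15, -15], [0, 0, 0], 0],
    [[9, -15, -15], [0, 0, 0], 0],
    [[0, 0, -29], [0, 0, 0], 0],
    [[0, 0, -29], [0, 0, 0], 0],
    [[0, 0, -29], [0, 0, 0], 0],
    [[0, 0, 0], [0, 0, 0], 0],
  ],
)

```text
t: 3.2
position: [0.4523, 0.0804, 0.0384]
ee_rot: [[-0.215, 0.977, -0.005], [0.977, 0.215, -0.001], [0.0, -0.005, -1.0]]
ft_force: [0.2, -0.6, 0.1]
width: 0.0007
finger_force: 0.0
```

```bash
cat >> h.py <<'E'
def w2l(p): return lane(np.array(p))
def plan(c,deg,side,d1,tcp,t=.0175,n=10,comp=.005,piv=.065):
    """rows (world mm) taking TCP from tcp (world xy) pushing side (+1 left,-1 right) till yaw=d1 deg; ends with commanded comp"""
    c=np.array(c);a=np.radians(deg);b=np.radians(d1)
    R=lambda q:np.array([[np.cos(q),-np.sin(q)],[np.sin(q),np.cos(q)]])
    P=c+R(a)@[0,-side*piv]
    pts=[]
    for q in np.linspace(a,b,n+1):
        cc=P+R(q)@[0,side*piv]
        f=cc+R(q)@[-.095+comp,side*.138]
        pts.append(f-[t+.0075*abs(np.sin(q)),0])
    pts=np.array(pts)
    wp=np.outer(pts[:,0],ex)+np.outer(pts[:,1]+C0,ey)
    print("start shift mm",np.round((wp[0]-tcp[:2])*1000,1)," in lane",np.round((pts[0]-w2l(tcp[:2]))*1000,1))
    print("rows",np.round(np.diff(wp,axis=0)*1000,1).tolist())
    print("end crate",np.round(cc,4),"end tcp lane",np.round(pts[-1],4))
def now():
    s=state();print("t",s["t"],"tcp",np.round(s["position"],4),"lane",np.round(w2l(s["position"]),4),"F lane",np.round([s["ft_force"][:2]@ex,s["ft_force"][:2]@ey,s["ft_force"][2]],1),"w",round(s["width"],4));return s
E
python3 - <<'E'
from h import *
s=now()
plan((.5874,-.0041),-4.19,1,-11,s["position"])
E
```

```text
t 3.2 tcp [0.4523 0.0804 0.0384] lane [0.459  0.1434] F lane [ 0.1 -0.6  0.1] w 0.0007
start shift mm [30.6  3.3]  in lane [30.6 -3.3]
rows [[2.2, 1.4], [2.2, 1.3], [2.2, 1.3], [2.2, 1.3], [2.2, 1.3], [2.2, 1.2], [2.3, 1.2], [2.3, 1.2], [2.3, 1.2], [2.3, 1.1]]
end crate [ 0.5951 -0.0051] end tcp lane [0.5141 0.1475]
```

Emit:
arm_command(
  commands=[
    [[7, 0.5, 1], [0, 0, 0], 0],
    [[7, 0.5, 1], [0, 0, 0], 0],
    [[7, 0.5, 1], [0, 0, 0], 0],
    [[1.5, 0.3, 0], [0, 0, 0], 0],
    [[1.5, 0.3, 0], [0, 0, 0], 0],
    [[1.5, 0.3, 0], [0, 0, 0], 0],
    [[1.5, 0.3, 0], [0, 0, 0], 0],
    [[1.5, 0.3, 0], [0, 0, 0], 0],
    [[0, 0, 0], [0, 0, 0], 0],
    [[0, 0, 0], [0, 0, 0], 0],
  ],
)

```text
t: 4.2
position: [0.4824, 0.0836, 0.0445]
ee_rot: [[-0.215, 0.977, -0.001], [0.977, 0.215, -0.0], [-0.0, -0.001, -1.0]]
ft_force: [-5.2, -2.0, 2.2]
width: 0.0005
finger_force: 2.8
```

```bash
python3 -c "
from h import *
now()"
```

```text
t 4.2 tcp [0.4824 0.0836 0.0445] lane [0.4891 0.1401] F lane [-5.5 -0.8  2.2] w 0.0005
```

Emit:
arm_command(
  commands=[
    [[1.5, 0.7, -0.3], [0, 0, 0], 0],
    [[2.2, 1.3, -0.3], [0, 0, 0], 0],
    [[2.2, 1.3, -0.3], [0, 0, 0], 0],
    [[2.2, 1.3, -0.3], [0, 0, 0], 0],
    [[2.2, 1.3, -0.3], [0, 0, 0], 0],
    [[2.2, 1.2, 0], [0, 0, 0], 0],
    [[2.2, 1.2, 0], [0, 0, 0], 0],
    [[2.2, 1.2, 0], [0, 0, 0], 0],
    [[2.2, 1.2, 0], [0, 0, 0], 0],
    [[2.2, 1.1, 0], [0, 0, 0], 0],
  ],
)

```text
t: 5.2
position: [0.5032, 0.0957, 0.0429]
ee_rot: [[-0.215, 0.977, -0.002], [0.977, 0.215, 0.0], [0.001, -0.002, -1.0]]
ft_force: [-11.3, -0.2, 5.2]
width: 0.0005
finger_force: 5.7
```

```bash
python3 -c "
from h import *
now();print(crate_pose(*seen()))"
```

```text
t 5.2 tcp [0.5032 0.0957 0.0429] lane [0.512  0.1474] F lane [-11.1   2.2   5.2] w 0.0005
(array([ 0.5965, -0.0053]), array([0.164, 0.345]), -11.16)
```

Emit:
arm_command(
  commands=[
    [[-39, -8.6, 0], [0, 0, 0], 0],
    [[4.5, -38.5, 0], [0, 0, 0], 0],
    [[4.5, -38.5, 0], [0, 0, 0], 0],
    [[4.5, -38.5, 0], [0, 0, 0], 0],
    [[4.5, -38.5, 0], [0, 0, 0], 0],
    [[4.5, -38.5, 0], [0, 0, 0], 0],
    [[4.5, -38.5, 0], [0, 0, 0], 0],
    [[4.5, -38.5, 0], [0, 0, 0], 0],
    [[4.5, 1, 0], [0, 0, 0], 0],
    [[0, 0, 0], [0, 0, 0], 0],
  ],
)

```text
t: 6.25
position: [0.5012, -0.182, 0.0429]
ee_rot: [[-0.214, 0.977, -0.0], [0.977, 0.214, 0.0], [0.0, -0.0, -1.0]]
ft_force: [-0.5, 0.4, -0.3]
width: 0.0008
finger_force: 0.0
```

```bash
python3 - <<'E'
from h import *
s=now();c,q,a=crate_pose(*seen());print(c,q,a)
plan(c,a,-1,10,s["position"],t=.0165,n=24)
E
```

```text
t 6.25 tcp [ 0.5012 -0.182   0.0429] lane [ 0.4506 -0.1234] F lane [-0.4  0.5 -0.3] w 0.0008
[ 0.594  -0.0053] [0.167 0.347] -10.46
start shift mm [12.   1.3]  in lane [12.  -1.3]
rows [[3.2, -1.2], [3.2, -1.1], [3.2, -1.1], [3.2, -1.1], [3.2, -1.0], [3.3, -1.0], [3.3, -0.9], [3.3, -0.9], [3.3, -0.8], [3.3, -0.8], [3.3, -0.7], [3.3, -0.7], [3.2, -0.7], [3.1, -0.6], [3.1, -0.6], [3.2, -0.5], [3.2, -0.5], [3.2, -0.4], [3.2, -0.4], [3.2, -0.3], [3.2, -0.3], [3.2, -0.2], [3.2, -0.2], [3.2, -0.1]]
end crate [ 0.6171 -0.0054] end tcp lane [ 0.5346 -0.1569]
```

Emit:
arm_command(
  commands=[
    [[4, 0.5, 0], [0, 0, 0], 0],
    [[2.5, 0.3, 0], [0, 0, 0], 0],
    [[2.5, 0.3, 0], [0, 0, 0], 0],
    [[2.5, -0.3, 0], [0, 0, 0], 0],
    [[2.8, -1, 0], [0, 0, 0], 0],
    [[2.8, -1, 0], [0, 0, 0], 0],
    [[2.8, -1, 0], [0, 0, 0], 0],
    [[2.8, -1, 0], [0, 0, 0], 0],
    [[2.8, -0.9, 0], [0, 0, 0], 0],
    [[2.8, -0.9, 0], [0, 0, 0], 0],
  ],
)

```text
t: 7.3
position: [0.5289, -0.1862, 0.0431]
ee_rot: [[-0.216, 0.976, -0.002], [0.976, 0.216, -0.0], [0.0, -0.002, -1.0]]
ft_force: [-9.7, -1.6, 3.2]
width: 0.0006
finger_force: 4.8
```

```bash
python3 - <<'E'
from h import *
s=now();c,q,a=crate_pose(*seen());print(c,q,a)
plan(c,a,-1,10,s["position"],t=.0165,n=20)
E
```

```text
t 7.3 tcp [ 0.5289 -0.1862  0.0431] lane [ 0.4767 -0.1334] F lane [-9.8  0.5  3.2] w 0.0006
[ 0.5977 -0.0053] [0.172 0.349] -4.19
start shift mm [ 4.7 -2. ]  in lane [ 4.1 -2.9]
rows [[2.7, -0.7], [2.8, -0.7], [2.8, -0.6], [2.8, -0.6], [2.8, -0.6], [2.8, -0.5], [2.6, -0.5], [2.6, -0.5], [2.6, -0.5], [2.6, -0.4], [2.6, -0.4], [2.6, -0.4], [2.6, -0.3], [2.6, -0.3], [2.6, -0.3], [2.7, -0.2], [2.7, -0.2], [2.7, -0.2], [2.7, -0.1], [2.7, -0.1]]
end crate [ 0.6137 -0.0045] end tcp lane [ 0.5313 -0.156 ]
```

Emit:
arm_command(
  commands=[
    [[3, -0.9, 0], [0, 0, 0], 0],
    [[3, -0.9, 0], [0, 0, 0], 0],
    [[3, -0.8, 0], [0, 0, 0], 0],
    [[3, -0.8, 0], [0, 0, 0], 0],
    [[3, -0.8, 0], [0, 0, 0], 0],
    [[3, -0.7, 0], [0, 0, 0], 0],
    [[3, -0.7, 0], [0, 0, 0], 0],
    [[3, -0.6, 0], [0, 0, 0], 0],
    [[3, -0.6, 0], [0, 0, 0], 0],
    [[3, -0.5, 0], [0, 0, 0], 0],
  ],
)

```text
t: 8.35
position: [0.5588, -0.1935, 0.043]
ee_rot: [[-0.216, 0.976, -0.002], [0.976, 0.216, -0.0], [0.0, -0.002, -1.0]]
ft_force: [-9.2, -3.3, 1.8]
width: 0.0003
finger_force: 4.8
```

```bash
python3 - <<'E'
from h import *
s=now();c,q,a=crate_pose(*seen());print(c,q,a)
plan(c,a,-1,10,s["position"],t=.0165,n=10)
E
```

```text
t 8.35 tcp [ 0.5588 -0.1935  0.043 ] lane [ 0.5044 -0.147 ] F lane [-9.7 -1.3  1.8] w 0.0003
[ 0.6053 -0.0041] [0.168 0.344] 2.68
start shift mm [0.4 1. ]  in lane [0.6 0.8]
rows [[2.7, -0.4], [2.7, -0.4], [2.7, -0.4], [2.7, -0.3], [2.7, -0.3], [2.7, -0.3], [2.7, -0.2], [2.7, -0.2], [2.7, -0.2], [2.7, -0.1]]
end crate [ 0.6135 -0.0032] end tcp lane [ 0.5311 -0.1547]
```

Emit:
arm_command(
  commands=[
    [[3, -0.4, 0], [0, 0, 0], 0],
    [[3, -0.4, 0], [0, 0, 0], 0],
    [[3, -0.4, 0], [0, 0, 0], 0],
    [[3, -0.4, 0], [0, 0, 0], 0],
    [[3, -0.3, 0], [0, 0, 0], 0],
    [[3, -0.3, 0], [0, 0, 0], 0],
    [[3, -0.2, 0], [0, 0, 0], 0],
    [[3, -0.2, 0], [0, 0, 0], 0],
    [[3, -0.1, 0], [0, 0, 0], 0],
    [[2, -0.1, 0], [0, 0, 0], 0],
  ],
)

```text
t: 9.4
position: [0.5879, -0.1965, 0.043]
ee_rot: [[-0.216, 0.976, -0.002], [0.976, 0.216, -0.001], [-0.0, -0.002, -1.0]]
ft_force: [-8.3, -4.7, 1.4]
width: 0.0004
finger_force: 4.7
```

```bash
python3 - <<'E'
from h import *
s=now();c,q,a=crate_pose(*seen());print(c,q,a)
plan(c,a,1,-10,s["position"],t=.0165,n=20)
E
```

```text
t 9.4 tcp [ 0.5879 -0.1965  0.043 ] lane [ 0.5321 -0.1561] F lane [-9.1 -2.8  1.4] w 0.0004
[ 0.6107 -0.003 ] [0.174 0.344] 11.33
start shift mm [-111.5  252.7]  in lane [-54.8 270.8]
rows [[2.9, 3.1], [3.0, 3.0], [3.1, 2.9], [3.1, 2.9], [3.2, 2.8], [3.2, 2.8], [3.3, 2.7], [3.3, 2.7], [3.4, 2.6], [3.4, 2.5], [3.4, 2.5], [3.2, 2.4], [3.3, 2.3], [3.3, 2.2], [3.4, 2.2], [3.4, 2.1], [3.4, 2.0], [3.5, 2.0], [3.5, 1.9], [3.6, 1.8]]
end crate [ 0.6348 -0.0027] end tcp lane [0.5523 0.1488]
```

Emit:
arm_command(
  commands=[
    [[-29, -6.4, 0], [0, 0, 0], 0],
    [[-13.4, 36.6, 0], [0, 0, 0], 0],
    [[-13.4, 36.6, 0], [0, 0, 0], 0],
    [[-13.4, 36.6, 0], [0, 0, 0], 0],
    [[-13.4, 36.6, 0], [0, 0, 0], 0],
    [[-13.4, 36.6, 0], [0, 0, 0], 0],
    [[-13.4, 36.6, 0], [0, 0, 0], 0],
    [[-13.4, 36.6, 0], [0, 0, 0], 0],
    [[0, 0, 0], [0, 0, 0], 0],
    [[0, 0, 0], [0, 0, 0], 0],
  ],
)

```text
t: 10.45
position: [0.4656, 0.0541, 0.0435]
ee_rot: [[-0.218, 0.976, 0.001], [0.976, 0.218, -0.0], [-0.0, 0.001, -1.0]]
ft_force: [0.9, 0.0, -1.1]
width: 0.0005
finger_force: 0.0
```

```bash
python3 - <<'E'
from h import *
s=now();c,q,a=crate_pose(*seen());print(c,q,a)
plan(c,a,1,-8,s["position"],t=.0165,n=22)
E
```

```text
t 10.45 tcp [0.4656 0.0541 0.0435] lane [0.4663 0.1148] F lane [ 0.9 -0.2 -1.1] w 0.0005
[ 0.6089 -0.005 ] [0.177 0.35 ] 10.51
start shift mm [10.9  1.8]  in lane [11.  -0.6]
rows [[2.4, 2.4], [2.4, 2.4], [2.4, 2.3], [2.5, 2.3], [2.5, 2.2], [2.5, 2.2], [2.6, 2.2], [2.6, 2.1], [2.6, 2.1], [2.6, 2.1], [2.7, 2.0], [2.7, 2.0], [2.6, 1.9], [2.5, 1.9], [2.6, 1.8], [2.6, 1.8], [2.6, 1.7], [2.7, 1.7], [2.7, 1.7], [2.7, 1.6], [2.7, 1.6], [2.8, 1.5]]
end crate [ 0.6298 -0.0045] end tcp lane [0.5423 0.1446]
```

Emit:
arm_command(
  commands=[
    [[4, 0.8, 0], [0, 0, 0], 0],
    [[2.5, 0.6, 0], [0, 0, 0], 0],
    [[2.4, 0.6, 0], [0, 0, 0], 0],
    [[2.4, 1.4, 0], [0, 0, 0], 0],
    [[2.5, 2.4, 0], [0, 0, 0], 0],
    [[2.5, 2.4, 0], [0, 0, 0], 0],
    [[2.5, 2.3, 0], [0, 0, 0], 0],
    [[2.5, 2.3, 0], [0, 0, 0], 0],
    [[2.6, 2.2, 0], [0, 0, 0], 0],
    [[2.6, 2.2, 0], [0, 0, 0], 0],
  ],
)

```text
t: 11.5
position: [0.4915, 0.07, 0.0429]
ee_rot: [[-0.215, 0.977, -0.002], [0.977, 0.215, -0.0], [0.0, -0.002, -1.0]]
ft_force: [-11.2, -1.1, 5.1]
width: 0.0002
finger_force: 5.7
```

Emit:
arm_command(
  commands=[
    [[2.6, 2.2, 0], [0, 0, 0], 0],
    [[2.6, 2.1, 0], [0, 0, 0], 0],
    [[2.6, 2.1, 0], [0, 0, 0], 0],
    [[2.6, 2.1, 0], [0, 0, 0], 0],
    [[2.6, 2, 0], [0, 0, 0], 0],
    [[2.7, 2, 0], [0, 0, 0], 0],
    [[2.7, 1.9, 0], [0, 0, 0], 0],
    [[2.7, 1.9, 0], [0, 0, 0], 0],
    [[2.7, 1.8, 0], [0, 0, 0], 0],
    [[2.7, 1.8, 0], [0, 0, 0], 0],
  ],
)

```text
t: 12.5
position: [0.5179, 0.09, 0.0427]
ee_rot: [[-0.215, 0.977, -0.003], [0.977, 0.215, -0.0], [0.0, -0.003, -1.0]]
ft_force: [-12.4, -0.8, 3.5]
width: 0.0004
finger_force: 5.6
```

```bash
python3 - <<'E'
from h import *
s=now();c,q,a=crate_pose(*seen());print(c,q,a)
plan(c,a,1,-8,s["position"],t=.0165,n=10)
E
```

```text
t 12.5 tcp [0.5179 0.09   0.0427] lane [0.5251 0.1388] F lane [-12.3   1.8   3.5] w 0.0004
[ 0.6208 -0.0023] [0.177 0.345] -3.34
start shift mm [-3.4  1.2]  in lane [-3.1  2. ]
rows [[1.5, 1.0], [1.5, 1.0], [1.5, 0.9], [1.5, 0.9], [1.5, 0.9], [1.5, 0.9], [1.5, 0.9], [1.5, 0.9], [1.5, 0.9], [1.5, 0.8]]
end crate [ 0.6261 -0.0028] end tcp lane [0.5386 0.1464]
```

Emit:
arm_command(
  commands=[
    [[1.6, 1.2, 0], [0, 0, 0], 0],
    [[1.8, 1.3, 0], [0, 0, 0], 0],
    [[1.8, 1.3, 0], [0, 0, 0], 0],
    [[1.8, 1.2, 0], [0, 0, 0], 0],
    [[1.8, 1.2, 0], [0, 0, 0], 0],
    [[1.8, 1.1, 0], [0, 0, 0], 0],
    [[1.8, 1.1, 0], [0, 0, 0], 0],
    [[1.8, 1, 0], [0, 0, 0], 0],
    [[1.8, 1, 0], [0, 0, 0], 0],
    [[1.8, 1, 0], [0, 0, 0], 0],
  ],
)

```text
t: 13.55
position: [0.5356, 0.1014, 0.0426]
ee_rot: [[-0.215, 0.977, -0.003], [0.977, 0.215, -0.0], [0.0, -0.003, -1.0]]
ft_force: [-9.4, 0.5, 3.7]
width: 0.0002
finger_force: 5.2
```

```bash
python3 - <<'E'
from h import *
s=now();c,q,a=crate_pose(*seen());print(c,q,a)
plan(c,a,-1,4,s["position"],t=.0165,n=20)
E
```

```text
t 13.55 tcp [0.5356 0.1014 0.0426] lane [0.5449 0.1461] F lane [-9.1  2.5  3.7] w 0.0002
[ 0.6313 -0.0044] [0.167 0.347] -9.11
start shift mm [  17.4 -275.2]  in lane [ -42.  -272.5]
rows [[2.5, -0.9], [2.5, -0.8], [2.5, -0.8], [2.5, -0.8], [2.5, -0.8], [2.5, -0.7], [2.5, -0.7], [2.5, -0.7], [2.5, -0.6], [2.5, -0.6], [2.6, -0.6], [2.6, -0.6], [2.6, -0.5], [2.6, -0.5], [2.4, -0.5], [2.4, -0.5], [2.4, -0.5], [2.4, -0.4], [2.4, -0.4], [2.4, -0.4]]
end crate [ 0.6461 -0.0051] end tcp lane [ 0.5489 -0.149 ]
```

Emit:
arm_command(
  commands=[
    [[-29, -6.4, 0], [0, 0, 0], 0],
    [[5, -38.8, 0], [0, 0, 0], 0],
    [[5, -38.8, 0], [0, 0, 0], 0],
    [[5, -38.8, 0], [0, 0, 0], 0],
    [[5, -38.8, 0], [0, 0, 0], 0],
    [[5, -38.8, 0], [0, 0, 0], 0],
    [[5, -38.8, 0], [0, 0, 0], 0],
    [[5, -38.8, 0], [0, 0, 0], 0],
    [[2, 0.4, 0], [0, 0, 0], 0],
    [[0, 0, 0], [0, 0, 0], 0],
  ],
)

```text
t: 14.6
position: [0.5444, -0.1767, 0.0428]
ee_rot: [[-0.213, 0.977, -0.0], [0.977, 0.213, 0.0], [0.001, -0.0, -1.0]]
ft_force: [0.1, -0.2, -0.7]
width: 0.0003
finger_force: 0.0
```

```bash
python3 - <<'E'
from h import *
s=now();c,q,a=crate_pose(*seen());print(c,q,a)
plan(c,a,-1,5,s["position"],t=.0165,n=18)
E
```

```text
t 14.6 tcp [ 0.5444 -0.1767  0.0428] lane [ 0.4939 -0.1274] F lane [ 0.  -0.3 -0.7] w 0.0003
[ 0.6263 -0.0037] [0.176 0.347] -9.24
start shift mm [3.2 2.7]  in lane [3.7 2. ]
rows [[3.0, -1.0], [3.0, -1.0], [3.0, -1.0], [3.0, -0.9], [3.0, -0.9], [3.0, -0.8], [3.1, -0.8], [3.1, -0.8], [3.1, -0.7], [3.1, -0.7], [3.1, -0.6], [3.0, -0.6], [2.9, -0.6], [2.9, -0.6], [2.9, -0.5], [2.9, -0.5], [2.9, -0.4], [2.9, -0.4]]
end crate [ 0.6424 -0.0043] end tcp lane [ 0.5476 -0.1496]
```

Emit:
arm_command(
  commands=[
    [[2, 1, 0], [0, 0, 0], 0],
    [[2, 1, 0], [0, 0, 0], 0],
    [[2, 0.3, 0], [0, 0, 0], 0],
    [[2, 0, 0], [0, 0, 0], 0],
    [[2.4, -0.8, 0], [0, 0, 0], 0],
    [[2.5, -0.8, 0], [0, 0, 0], 0],
    [[2.5, -0.8, 0], [0, 0, 0], 0],
    [[2.5, -0.8, 0], [0, 0, 0], 0],
    [[2.5, -0.8, 0], [0, 0, 0], 0],
    [[2.5, -0.8, 0], [0, 0, 0], 0],
  ],
)

```text
t: 15.65
position: [0.5667, -0.1778, 0.0429]
ee_rot: [[-0.216, 0.976, -0.002], [0.976, 0.216, -0.0], [0.0, -0.002, -1.0]]
ft_force: [-8.7, -2.6, 1.5]
width: 0.0006
finger_force: 4.4
```

Emit:
arm_command(
  commands=[
    [[2.6, -0.8, 0], [0, 0, 0], 0],
    [[2.6, -0.8, 0], [0, 0, 0], 0],
    [[2.6, -0.8, 0], [0, 0, 0], 0],
    [[2.6, -0.7, 0], [0, 0, 0], 0],
    [[2.6, -0.7, 0], [0, 0, 0], 0],
    [[2.6, -0.7, 0], [0, 0, 0], 0],
    [[2.6, -0.6, 0], [0, 0, 0], 0],
    [[2.6, -0.6, 0], [0, 0, 0], 0],
    [[2.6, -0.5, 0], [0, 0, 0], 0],
    [[2.6, -0.5, 0], [0, 0, 0], 0],
  ],
)

```text
t: 16.65
position: [0.5927, -0.1845, 0.0429]
ee_rot: [[-0.216, 0.976, -0.002], [0.976, 0.216, -0.0], [0.0, -0.002, -1.0]]
ft_force: [-8.2, -2.1, 0.9]
width: 0.0008
finger_force: 4.4
```

```bash
cat >> h.py <<'E'
def edges(p,d):
    """gap of the crate's far rim to the wall along lane at left/right buffers, from top camera, by far-rim yellow edge line fit"""
    hs=cv2.cvtColor(p,cv2.COLOR_BGR2HSV);W=world("top",d);z=W[...,2];L=lane(W)
    m=(abs(L[...,1])<.2)&(L[...,0]>.4)&(L[...,0]<.85)&(abs(hs[...,0].astype(int)-27)<8)&(hs[...,1]>100)&(z>.09)&(z<.115)
    q=L[m];pts=[]
    for y0 in np.arange(-.15,.151,.01):
        k=q[abs(q[:,1]-y0)<.006]
        if len(k): pts.append((y0,k[:,0].max()))
    pts=np.array(pts);f=np.polyfit(pts[:,0],pts[:,1],1)
    r=pts[:,1]-np.polyval(f,pts[:,0]);k=abs(r)<.004;f=np.polyfit(pts[k,0],pts[k,1],1)
    print("far edge at y0",round(f[1],4),"yaw deg",round(-np.degrees(np.arctan(f[0])),2),"left",round(np.polyval(f,.165),4),"right",round(np.polyval(f,-.165),4),"n",k.sum(),"of",len(pts))
E
python3 - <<'E'
from h import *
s=now();I=seen();c,q,a=crate_pose(*I);print(c,q,a);edges(*I)
edges(cv2.imread("pics/top0.png"),np.load("top0.npy"))
plan(c,a,-1,5,s["position"],t=.0165,n=10)
E
```

```text
t 16.65 tcp [ 0.5927 -0.1845  0.0429] lane [ 0.5393 -0.1454] F lane [-8.5 -0.3  0.9] w 0.0008
[ 0.6379 -0.0033] [0.175 0.345] 3.42
far edge at y0 0.7236 yaw deg 2.93 left 0.7151 right 0.7321 n 31 of 31
far edge at y0 0.6718 yaw deg -4.32 left 0.6843 right 0.6593 n 31 of 31
start shift mm [ 0.2 -1. ]  in lane [-0. -1.]
rows [[0.6, -0.1], [0.6, -0.1], [0.6, -0.1], [0.6, -0.1], [0.6, -0.1], [0.6, -0.1], [0.6, -0.1], [0.6, -0.1], [0.6, -0.1], [0.6, -0.1]]
end crate [ 0.6397 -0.0032] end tcp lane [ 0.5449 -0.1485]
```

Emit:
arm_command(
  commands=[
    [[2.4, -0.4, 0], [0, 0, 0], 0],
    [[2.4, -0.4, 0], [0, 0, 0], 0],
    [[2.4, -0.3, 0], [0, 0, 0], 0],
    [[2.4, -0.3, 0], [0, 0, 0], 0],
    [[2, -0.2, 0], [0, 0, 0], 0],
    [[1, -0.1, 0], [0, 0, 0], 0],
    [[0.7, 0, 0], [0, 0, 0], 0],
    [[0.7, 0, 0], [0, 0, 0], 0],
    [[0.5, 0, 0], [0, 0, 0], 0],
    [[0.5, 0, 0], [0, 0, 0], 0],
  ],
)

```text
t: 17.7
position: [0.6076, -0.1865, 0.0429]
ee_rot: [[-0.216, 0.976, -0.002], [0.976, 0.216, -0.001], [-0.0, -0.002, -1.0]]
ft_force: [-7.9, -5.7, 0.5]
width: 0.0006
finger_force: 4.7
```

```bash
python3 - <<'E'
from h import *
s=now();I=seen();c,q,a=crate_pose(*I);print(c,q,a);edges(*I)
plan(c,a,1,-3,s["position"],t=.0165,n=14)
E
```

```text
t 17.7 tcp [ 0.6076 -0.1865  0.0429] lane [ 0.5535 -0.1506] F lane [-9.  -3.9  0.5] w 0.0006
[ 0.6411 -0.0032] [0.177 0.346] 7.41
far edge at y0 0.7277 yaw deg 6.98 left 0.7075 right 0.7479 n 31 of 31
start shift mm [-94.5 258.4]  in lane [-36.9 272.6]
rows [[2.2, 2.0], [2.2, 2.0], [2.2, 1.9], [2.3, 1.9], [2.3, 1.9], [2.3, 1.9], [2.3, 1.8], [2.4, 1.8], [2.4, 1.8], [2.4, 1.7], [2.2, 1.7], [2.3, 1.6], [2.3, 1.6], [2.3, 1.6]]
end crate [ 0.6529 -0.0027] end tcp lane [0.5533 0.1398]
```

Emit:
arm_command(
  commands=[
    [[-29, -6.4, 0], [0, 0, 0], 0],
    [[-10.8, 37.5, 0], [0, 0, 0], 0],
    [[-10.8, 37.5, 0], [0, 0, 0], 0],
    [[-10.8, 37.5, 0], [0, 0, 0], 0],
    [[-10.8, 37.5, 0], [0, 0, 0], 0],
    [[-10.8, 37.5, 0], [0, 0, 0], 0],
    [[-10.8, 37.5, 0], [0, 0, 0], 0],
    [[-10.8, 37.5, 0], [0, 0, 0], 0],
    [[0, 0, 0], [0, 0, 0], 0],
    [[2, 0.4, 0], [0, 0, 0], 0],
  ],
)

```text
t: 18.75
position: [0.5055, 0.0708, 0.0434]
ee_rot: [[-0.218, 0.976, 0.001], [0.976, 0.218, -0.0], [-0.0, 0.001, -1.0]]
ft_force: [0.1, -0.6, 0.5]
width: 0.0007
finger_force: 0.0
```

Emit:
arm_command(
  commands=[
    [[2, 0.4, 0], [0, 0, 0], 0],
    [[2, 0.4, 0], [0, 0, 0], 0],
    [[2, 0.6, 0], [0, 0, 0], 0],
    [[2, 1.2, 0], [0, 0, 0], 0],
    [[2, 1.8, 0], [0, 0, 0], 0],
    [[2, 1.8, 0], [0, 0, 0], 0],
    [[2, 1.7, 0], [0, 0, 0], 0],
    [[2, 1.7, 0], [0, 0, 0], 0],
    [[2, 1.6, 0], [0, 0, 0], 0],
    [[2, 1.6, 0], [0, 0, 0], 0],
  ],
)

```text
t: 19.75
position: [0.525, 0.0822, 0.0428]
ee_rot: [[-0.215, 0.977, -0.002], [0.977, 0.215, -0.0], [0.0, -0.002, -1.0]]
ft_force: [-8.4, -1.8, 3.4]
width: 0.0006
finger_force: 4.8
```

```bash
python3 - <<'E'
from h import *
s=now();I=seen();c,q,a=crate_pose(*I);print(c,q,a);edges(*I)
plan(c,a,1,-3,s["position"],t=.0165,n=10)
E
```

```text
t 19.75 tcp [0.525  0.0822 0.0428] lane [0.5304 0.1295] F lane [-8.6  0.   3.4] w 0.0006
[ 0.6442 -0.0024] [0.176 0.346] 3.61
far edge at y0 0.73 yaw deg 3.54 left 0.7198 right 0.7402 n 31 of 31
start shift mm [-1.7 -0.2]  in lane [-1.7  0.1]
rows [[2.1, 1.7], [2.1, 1.6], [2.1, 1.6], [2.1, 1.6], [2.1, 1.6], [2.1, 1.5], [2.0, 1.5], [2.0, 1.4], [2.0, 1.4], [2.0, 1.4]]
end crate [ 0.6517 -0.0024] end tcp lane [0.5521 0.1402]
```

Emit:
arm_command(
  commands=[
    [[2.1, 1.5, 0], [0, 0, 0], 0],
    [[2.1, 1.5, 0], [0, 0, 0], 0],
    [[2.1, 1.5, 0], [0, 0, 0], 0],
    [[2.1, 1.4, 0], [0, 0, 0], 0],
    [[2.1, 1.4, 0], [0, 0, 0], 0],
    [[2.1, 1.4, 0], [0, 0, 0], 0],
    [[2.1, 1.3, 0], [0, 0, 0], 0],
    [[2.1, 1.3, 0], [0, 0, 0], 0],
    [[2, 1.2, 0], [0, 0, 0], 0],
    [[2, 1.2, 0], [0, 0, 0], 0],
  ],
)

```text
t: 20.8
position: [0.5455, 0.0962, 0.0427]
ee_rot: [[-0.215, 0.977, -0.003], [0.977, 0.215, 0.0], [0.001, -0.003, -1.0]]
ft_force: [-12.3, 0.2, 2.8]
width: 0.0003
finger_force: 5.6
```

```bash
python3 - <<'E'
from h import *
s=now();I=seen();c,q,a=crate_pose(*I);print(c,q,a);edges(*I)
plan(c,a,1,-3,s["position"],t=.0165,n=10)
E
```

```text
t 20.8 tcp [0.5455 0.0962 0.0427] lane [0.5535 0.1388] F lane [-12.    2.8   2.8] w 0.0003
[ 0.6482 -0.0031] [0.179 0.346] -3.1
far edge at y0 0.7366 yaw deg -3.16 left 0.7457 right 0.7275 n 31 of 31
start shift mm [-4.6 -0.2]  in lane [-4.6  0.8]
rows [[-0.0, -0.0], [-0.0, -0.0], [-0.0, -0.0], [-0.0, -0.0], [-0.0, -0.0], [-0.0, -0.0], [-0.0, -0.0], [-0.0, -0.0], [-0.0, -0.0], [-0.0, -0.0]]
end crate [ 0.6481 -0.0031] end tcp lane [0.5485 0.1394]
```

Emit:
arm_command(
  commands=[
    [[-33, -7.2, 0], [0, 0, 0], 0],
    [[8.8, -38.2, 0], [0, 0, 0], 0],
    [[8.8, -38.2, 0], [0, 0, 0], 0],
    [[8.8, -38.2, 0], [0, 0, 0], 0],
    [[8.8, -38.2, 0], [0, 0, 0], 0],
    [[8.8, -38.2, 0], [0, 0, 0], 0],
    [[8.8, -38.2, 0], [0, 0, 0], 0],
    [[8.8, -38.2, 0], [0, 0, 0], 0],
    [[2, 0.4, 0], [0, 0, 0], 0],
    [[2, 0.4, 0], [0, 0, 0], 0],
  ],
)

```text
t: 21.85
position: [0.579, -0.1783, 0.0428]
ee_rot: [[-0.214, 0.977, -0.001], [0.977, 0.214, 0.0], [0.001, -0.0, -1.0]]
ft_force: [-0.3, 0.4, -0.0]
width: 0.0008
finger_force: 0.0
```

Emit:
arm_command(
  commands=[
    [[2, 0.4, 0], [0, 0, 0], 0],
    [[2, 0.4, 0], [0, 0, 0], 0],
    [[2, 0.4, 0], [0, 0, 0], 0],
    [[2, 0, 0], [0, 0, 0], 0],
    [[2, -0.4, 0], [0, 0, 0], 0],
    [[2, -0.4, 0], [0, 0, 0], 0],
    [[2, -0.4, 0], [0, 0, 0], 0],
    [[2, -0.4, 0], [0, 0, 0], 0],
    [[2, -0.4, 0], [0, 0, 0], 0],
    [[2, -0.4, 0], [0, 0, 0], 0],
  ],
)

```text
t: 22.85
position: [0.5985, -0.1788, 0.043]
ee_rot: [[-0.215, 0.977, -0.002], [0.977, 0.215, -0.0], [0.0, -0.002, -1.0]]
ft_force: [-8.5, -2.0, 1.8]
width: 0.0003
finger_force: 4.5
```

```bash
python3 - <<'E'
from h import *
s=now();I=seen();c,q,a=crate_pose(*I);print(c,q,a);edges(*I)
E
```

```text
t 22.85 tcp [ 0.5985 -0.1788  0.043 ] lane [ 0.5462 -0.1411] F lane [-8.7 -0.2  1.8] w 0.0003
[ 0.6524 -0.0036] [0.175 0.346] -0.52
far edge at y0 0.7385 yaw deg -0.44 left 0.7397 right 0.7372 n 31 of 31
```

Emit:
arm_command(
  commands=[
    [[1.8, -0.4, 0], [0, 0, 0], 0],
    [[1.8, -0.4, 0], [0, 0, 0], 0],
    [[1.8, -0.4, 0], [0, 0, 0], 0],
    [[1.8, -0.4, 0], [0, 0, 0], 0],
    [[1, -0.2, 0], [0, 0, 0], 0],
    [[0.7, -0.1, 0], [0, 0, 0], 0],
    [[0.6, -0.1, 0], [0, 0, 0], 0],
    [[0.5, 0, 0], [0, 0, 0], 0],
    [[0.4, 0, 0], [0, 0, 0], 0],
    [[0.3, 0, 0], [0, 0, 0], 0],
  ],
)

```text
t: 23.9
position: [0.609, -0.181, 0.043]
ee_rot: [[-0.215, 0.977, -0.002], [0.977, 0.215, -0.0], [-0.0, -0.002, -1.0]]
ft_force: [-9.7, -3.7, 3.1]
width: 0.0003
finger_force: 5.1
```

```bash
python3 - <<'E'
from h import *
s=now();I=seen();c,q,a=crate_pose(*I);print(c,q,a);edges(*I)
E
```

```text
t 23.9 tcp [ 0.609 -0.181  0.043] lane [ 0.556  -0.1455] F lane [-10.3  -1.5   3.1] w 0.0003
[ 0.6537 -0.0038] [0.178 0.345] 2.63
far edge at y0 0.7408 yaw deg 2.43 left 0.7338 right 0.7478 n 31 of 31
```

Emit:
arm_command(
  commands=[
    [[-33, -7.2, 0], [0, 0, 0], 0],
    [[-8.4, 38.4, 0], [0, 0, 0], 0],
    [[-8.4, 38.4, 0], [0, 0, 0], 0],
    [[-8.4, 38.4, 0], [0, 0, 0], 0],
    [[-8.4, 38.4, 0], [0, 0, 0], 0],
    [[-8.4, 38.4, 0], [0, 0, 0], 0],
    [[-8.4, 38.4, 0], [0, 0, 0], 0],
    [[-8.4, 38.4, 0], [0, 0, 0], 0],
    [[5, 1, 0], [0, 0, 0], 0],
    [[4, 0.8, 0], [0, 0, 0], 0],
  ],
)

```text
t: 24.95
position: [0.5272, 0.0833, 0.0434]
ee_rot: [[-0.217, 0.976, 0.001], [0.976, 0.217, -0.0], [-0.0, 0.001, -1.0]]
ft_force: [0.7, -0.2, -0.6]
width: 0.0004
finger_force: 0.0
```

Emit:
arm_command(
  commands=[
    [[2, 0.4, 0], [0, 0, 0], 0],
    [[2, 0.4, 0], [0, 0, 0], 0],
    [[2, 0.4, 0], [0, 0, 0], 0],
    [[2, 0.4, 0], [0, 0, 0], 0],
    [[2, 0.6, 0], [0, 0, 0], 0],
    [[2, 1.1, 0], [0, 0, 0], 0],
    [[2, 1.1, 0], [0, 0, 0], 0],
    [[2, 1.1, 0], [0, 0, 0], 0],
    [[2, 1.1, 0], [0, 0, 0], 0],
    [[2, 1.1, 0], [0, 0, 0], 0],
  ],
)

```text
t: 25.95
position: [0.5461, 0.0902, 0.0429]
ee_rot: [[-0.215, 0.977, -0.002], [0.977, 0.215, -0.0], [0.0, -0.002, -1.0]]
ft_force: [-11.7, -0.7, 4.7]
width: 0.0009
finger_force: 5.8
```

```bash
python3 - <<'E'
from h import *
s=now();I=seen();c,q,a=crate_pose(*I);print(c,q,a);edges(*I)
E
```

```text
t 25.95 tcp [0.5461 0.0902 0.0429] lane [0.5527 0.1328] F lane [-11.6   1.8   4.7] w 0.0009
[ 0.6554 -0.0033] [0.179 0.346] -0.42
far edge at y0 0.7426 yaw deg -0.09 left 0.7429 right 0.7424 n 31 of 31
```

Emit:
arm_command(
  commands=[
    [[1.2, 0.7, 0], [0, 0, 0], 0],
    [[1.2, 0.7, 0], [0, 0, 0], 0],
    [[1.2, 0.7, 0], [0, 0, 0], 0],
    [[0.8, 0.4, 0], [0, 0, 0], 0],
    [[0.6, 0.3, 0], [0, 0, 0], 0],
    [[0.5, 0.2, 0], [0, 0, 0], 0],
    [[0.4, 0.1, 0], [0, 0, 0], 0],
    [[0.3, 0.1, 0], [0, 0, 0], 0],
    [[0.3, 0.1, 0], [0, 0, 0], 0],
    [[0, 0, 0], [0, 0, 0], 0],
  ],
)

```text
t: 27.0
position: [0.5522, 0.0935, 0.0427]
ee_rot: [[-0.215, 0.977, -0.003], [0.977, 0.215, -0.0], [0.001, -0.003, -1.0]]
ft_force: [-13.6, -0.3, 4.2]
width: 0.0005
finger_force: 6.7
```

```bash
python3 - <<'E'
from h import *
s=now();I=seen();c,q,a=crate_pose(*I);print(c,q,a);edges(*I)
E
```

```text
t 27.0 tcp [0.5522 0.0935 0.0427] lane [0.5594 0.1348] F lane [-13.4   2.6   4.2] w 0.0005
[ 0.6639 -0.0041] [0.164 0.345] -1.54
far edge at y0 0.7446 yaw deg -1.49 left 0.7489 right 0.7404 n 31 of 31
```

Emit:
arm_command(
  commands=[
    [[-33, -7.2, 0], [0, 0, 0], 0],
    [[8.4, -38.2, 0], [0, 0, 0], 0],
    [[8.4, -38.2, 0], [0, 0, 0], 0],
    [[8.4, -38.2, 0], [0, 0, 0], 0],
    [[8.4, -38.2, 0], [0, 0, 0], 0],
    [[8.4, -38.2, 0], [0, 0, 0], 0],
    [[8.4, -38.2, 0], [0, 0, 0], 0],
    [[8.4, -38.2, 0], [0, 0, 0], 0],
    [[7.3, 1.6, 0], [0, 0, 0], 0],
    [[6, 1.3, 0], [0, 0, 0], 0],
  ],
)

```text
t: 28.05
position: [0.5928, -0.1789, 0.0429]
ee_rot: [[-0.214, 0.977, -0.0], [0.977, 0.214, 0.0], [0.0, -0.0, -1.0]]
ft_force: [0.4, 0.6, -1.3]
width: 0.0006
finger_force: 0.0
```

Emit:
arm_command(
  commands=[
    [[1.8, 0.4, 0], [0, 0, 0], 0],
    [[1.8, 0.4, 0], [0, 0, 0], 0],
    [[1.8, 0.4, 0], [0, 0, 0], 0],
    [[1.6, 0.3, 0], [0, 0, 0], 0],
    [[1.6, -0.2, 0.1], [0, 0, 0], 0],
    [[1.6, -0.2, 0.1], [0, 0, 0], 0],
    [[1.5, -0.2, 0.1], [0, 0, 0], 0],
    [[1.2, -0.2, 0.1], [0, 0, 0], 0],
    [[1, -0.2, 0.1], [0, 0, 0], 0],
    [[1, -0.2, 0.1], [0, 0, 0], 0],
  ],
)

```text
t: 29.05
position: [0.6066, -0.1778, 0.0432]
ee_rot: [[-0.216, 0.976, -0.002], [0.976, 0.216, -0.0], [0.0, -0.002, -1.0]]
ft_force: [-7.0, -2.0, -2.0]
width: 0.0003
finger_force: 3.7
```

```bash
python3 - <<'E'
from h import *
s=now();I=seen();c,q,a=crate_pose(*I);print(c,q,a);edges(*I)
E
```

```text
t 29.05 tcp [ 0.6066 -0.1778  0.0432] lane [ 0.5544 -0.1418] F lane [-7.2 -0.4 -2. ] w 0.0003
[ 0.6588 -0.0042] [0.178 0.346] 0.03
far edge at y0 0.7457 yaw deg -0.04 left 0.7458 right 0.7456 n 31 of 31
```

Emit:
arm_command(
  commands=[
    [[0.8, -0.2, 0], [0, 0, 0], 0],
    [[0.8, -0.2, 0], [0, 0, 0], 0],
    [[0.8, -0.2, 0], [0, 0, 0], 0],
    [[0.5, -0.1, 0], [0, 0, 0], 0],
    [[0.4, -0.1, 0], [0, 0, 0], 0],
    [[0.4, -0.1, 0], [0, 0, 0], 0],
    [[0.3, 0, 0], [0, 0, 0], 0],
    [[0.3, 0, 0], [0, 0, 0], 0],
    [[0, 0, 0], [0, 0, 0], 0],
    [[0, 0, 0], [0, 0, 0], 0],
  ],
)

```text
t: 30.1
position: [0.6108, -0.1788, 0.0432]
ee_rot: [[-0.215, 0.977, -0.002], [0.977, 0.215, -0.0], [0.0, -0.002, -1.0]]
ft_force: [-7.2, -2.5, -1.5]
width: 0.0009
finger_force: 4.1
```

```bash
python3 - <<'E'
from h import *
s=now();I=seen();c,q,a=crate_pose(*I);print(c,q,a);edges(*I)
E
```

```text
t 30.1 tcp [ 0.6108 -0.1788  0.0432] lane [ 0.5582 -0.1437] F lane [-7.6 -0.9 -1.5] w 0.0009
[ 0.6593 -0.005 ] [0.18  0.345] 1.68
far edge at y0 0.7467 yaw deg 1.16 left 0.7433 right 0.75 n 31 of 31
```

Emit:
arm_command(
  commands=[
    [[0.3, 0, 0], [0, 0, 0], 0],
    [[0.3, 0, 0], [0, 0, 0], 0],
    [[0.3, 0, 0], [0, 0, 0], 0],
    [[0.3, 0, 0], [0, 0, 0], 0],
    [[0.3, 0, 0], [0, 0, 0], 0],
    [[0.3, 0, 0], [0, 0, 0], 0],
    [[0.2, 0, 0], [0, 0, 0], 0],
    [[0.2, 0, 0], [0, 0, 0], 0],
    [[0, 0, 0], [0, 0, 0], 0],
    [[0, 0, 0], [0, 0, 0], 0],
  ],
)

```text
t: 31.15
position: [0.6127, -0.1787, 0.0432]
ee_rot: [[-0.215, 0.977, -0.003], [0.977, 0.215, -0.0], [0.001, -0.003, -1.0]]
ft_force: [-11.2, -1.9, -0.4]
width: 0.0004
finger_force: 5.3
```

```bash
python3 - <<'E'
from h import *
s=now();I=seen();c,q,a=crate_pose(*I);print(c,q,a);edges(*I)
E
```

```text
t 31.15 tcp [ 0.6127 -0.1787  0.0432] lane [ 0.5602 -0.1441] F lane [-11.3   0.5  -0.4] w 0.0004
[ 0.6594 -0.0043] [0.178 0.346] 1.37
far edge at y0 0.7466 yaw deg 1.34 left 0.7427 right 0.7504 n 31 of 31
```

Emit:
arm_command(
  commands=[
    [[-33, -7.2, 0], [0, 0, 0], 0],
    [[-8.4, 38.5, -0.8], [0, 0, 0], 0],
    [[-8.4, 38.5, 0], [0, 0, 0], 0],
    [[-8.4, 38.5, 0], [0, 0, 0], 0],
    [[-8.4, 38.5, 0], [0, 0, 0], 0],
    [[-8.4, 38.5, 0], [0, 0, 0], 0],
    [[-8.4, 38.5, 0], [0, 0, 0], 0],
    [[-8.4, 38.5, 0], [0, 0, 0], 0],
    [[7.3, 1.6, 0], [0, 0, 0], 0],
    [[6, 1.3, 0], [0, 0, 0], 0],
  ],
)

```text
t: 32.2
position: [0.5358, 0.0872, 0.0433]
ee_rot: [[-0.217, 0.976, 0.001], [0.976, 0.217, -0.0], [-0.0, 0.001, -1.0]]
ft_force: [-0.4, -0.2, -0.4]
width: 0.0006
finger_force: 0.0
```

Emit:
arm_command(
  commands=[
    [[1.8, 0.4, 0], [0, 0, 0], 0],
    [[1.8, 0.4, 0], [0, 0, 0], 0],
    [[1.8, 0.4, 0], [0, 0, 0], 0],
    [[1.6, 0.3, 0.1], [0, 0, 0], 0],
    [[1.5, 0.3, 0.2], [0, 0, 0], 0],
    [[1.5, 0.3, 0.2], [0, 0, 0], 0],
    [[1.5, 0.7, 0.2], [0, 0, 0], 0],
    [[1.2, 0.6, 0.2], [0, 0, 0], 0],
    [[1, 0.5, 0.2], [0, 0, 0], 0],
    [[1, 0.5, 0.2], [0, 0, 0], 0],
  ],
)

```text
t: 33.2
position: [0.5491, 0.0908, 0.0435]
ee_rot: [[-0.215, 0.977, -0.003], [0.977, 0.215, -0.0], [0.0, -0.003, -1.0]]
ft_force: [-8.7, -0.1, -3.0]
width: 0.0003
finger_force: 3.9
```

```bash
python3 - <<'E'
from h import *
s=now();I=seen();c,q,a=crate_pose(*I);print(c,q,a);edges(*I)
E
```

```text
t 33.2 tcp [0.5491 0.0908 0.0435] lane [0.5558 0.1328] F lane [-8.5  1.8 -3. ] w 0.0003
[ 0.6675 -0.004 ] [0.164 0.346] 0.11
far edge at y0 0.7477 yaw deg 0.13 left 0.7473 right 0.748 n 31 of 31
```

Emit:
arm_command(
  commands=[
    [[0.5, 0.2, 0], [0, 0, 0], 0],
    [[0.5, 0.2, 0], [0, 0, 0], 0],
    [[0.5, 0.2, 0], [0, 0, 0], 0],
    [[0.4, 0.2, 0], [0, 0, 0], 0],
    [[0.4, 0.1, 0], [0, 0, 0], 0],
    [[0.3, 0.1, 0], [0, 0, 0], 0],
    [[0.3, 0.1, 0], [0, 0, 0], 0],
    [[0.2, 0, 0], [0, 0, 0], 0],
    [[0.2, 0, 0], [0, 0, 0], 0],
    [[0, 0, 0], [0, 0, 0], 0],
  ],
)

```text
t: 34.25
position: [0.5521, 0.0921, 0.0435]
ee_rot: [[-0.215, 0.977, -0.003], [0.977, 0.215, 0.0], [0.001, -0.003, -1.0]]
ft_force: [-10.9, 1.3, 0.0]
width: 0.0005
finger_force: 5.4
```

```bash
python3 - <<'E'
from h import *
s=now();I=seen();c,q,a=crate_pose(*I);print(c,q,a);edges(*I)
E
```

```text
t 34.25 tcp [0.5521 0.0921 0.0435] lane [0.559  0.1334] F lane [-10.4   3.6   0. ] w 0.0005
[ 0.6682 -0.0043] [0.165 0.346] -0.45
far edge at y0 0.7482 yaw deg -0.11 left 0.7485 right 0.7479 n 31 of 31
```

Emit:
arm_command(
  commands=[
    [[0.3, 0.1, 0], [0, 0, 0], 0],
    [[0.3, 0.1, 0], [0, 0, 0], 0],
    [[0.3, 0.1, 0], [0, 0, 0], 0],
    [[0.2, 0.1, 0], [0, 0, 0], 0],
    [[0.2, 0, 0], [0, 0, 0], 0],
    [[0, 0, 0], [0, 0, 0], 0],
    [[0, 0, 0], [0, 0, 0], 0],
    [[0, 0, 0], [0, 0, 0], 0],
    [[0, 0, 0], [0, 0, 0], 0],
    [[0, 0, 0], [0, 0, 0], 0],
  ],
)

```text
t: 35.3
position: [0.5534, 0.0925, 0.0435]
ee_rot: [[-0.215, 0.977, -0.003], [0.977, 0.215, 0.0], [0.001, -0.003, -1.0]]
ft_force: [-11.9, 3.1, 0.8]
width: 0.0008
finger_force: 5.4
```

```bash
python3 - <<'E'
from h import *
s=now();I=seen();c,q,a=crate_pose(*I);print(c,q,a);edges(*I)
E
```

```text
t 35.3 tcp [0.5534 0.0925 0.0435] lane [0.5604 0.1336] F lane [-10.9   5.6   0.8] w 0.0008
[ 0.6683 -0.0041] [0.165 0.345] -0.98
far edge at y0 0.7487 yaw deg -0.89 left 0.7512 right 0.7461 n 31 of 31
```

Emit:
arm_command(
  commands=[
    [[-33, -7.2, 0], [0, 0, 0], 0],
    [[8.4, -38.2, -1], [0, 0, 0], 0],
    [[8.4, -38.2, 0], [0, 0, 0], 0],
    [[8.4, -38.2, 0], [0, 0, 0], 0],
    [[8.4, -38.2, 0], [0, 0, 0], 0],
    [[8.4, -38.2, 0], [0, 0, 0], 0],
    [[8.4, -38.2, 0], [0, 0, 0], 0],
    [[8.4, -38.2, 0], [0, 0, 0], 0],
    [[9, 2, 0], [0, 0, 0], 0],
    [[7.6, 1.6, 0], [0, 0, 0], 0],
  ],
)

```text
t: 36.35
position: [0.5976, -0.1793, 0.0432]
ee_rot: [[-0.214, 0.977, 0.0], [0.977, 0.214, 0.0], [0.0, 0.0, -1.0]]
ft_force: [0.2, 0.2, 0.1]
width: 0.0007
finger_force: 0.0
```

Emit:
arm_command(
  commands=[
    [[1.8, 0.4, 0], [0, 0, 0], 0],
    [[1.8, 0.4, 0], [0, 0, 0], 0],
    [[1.8, 0.4, 0], [0, 0, 0], 0],
    [[1.5, 0.3, 0.1], [0, 0, 0], 0],
    [[1.5, 0.3, 0.1], [0, 0, 0], 0],
    [[1.5, 0.1, 0.1], [0, 0, 0], 0],
    [[1.2, -0.1, 0.1], [0, 0, 0], 0],
    [[0.8, -0.1, 0.1], [0, 0, 0], 0],
    [[0.6, -0.1, 0.1], [0, 0, 0], 0],
    [[0.5, -0.1, 0.1], [0, 0, 0], 0],
  ],
)

```text
t: 37.35
position: [0.6093, -0.1772, 0.0435]
ee_rot: [[-0.215, 0.977, -0.002], [0.977, 0.215, 0.0], [0.001, -0.002, -1.0]]
ft_force: [-7.6, -0.3, -0.0]
width: 0.0005
finger_force: 3.7
```

```bash
python3 - <<'E'
from h import *
s=now();I=seen();c,q,a=crate_pose(*I);print(c,q,a);edges(*I)
E
```

```text
t 37.35 tcp [ 0.6093 -0.1772  0.0435] lane [ 0.5572 -0.1419] F lane [-7.5  1.3 -0. ] w 0.0005
[ 0.663  -0.0051] [0.179 0.346] 0.61
far edge at y0 0.7494 yaw deg -0.23 left 0.7501 right 0.7487 n 31 of 31
```

Emit:
arm_command(
  commands=[
    [[0.4, 0, 0], [0, 0, 0], 0],
    [[0.4, 0, 0], [0, 0, 0], 0],
    [[0.4, 0, 0], [0, 0, 0], 0],
    [[0.4, 0, 0], [0, 0, 0], 0],
    [[0.4, 0, 0], [0, 0, 0], 0],
    [[0.3, 0, 0], [0, 0, 0], 0],
    [[0.3, 0, 0], [0, 0, 0], 0],
    [[0, 0, 0], [0, 0, 0], 0],
    [[0, 0, 0], [0, 0, 0], 0],
    [[0, 0, 0], [0, 0, 0], 0],
  ],
)

```text
t: 38.4
position: [0.6118, -0.1775, 0.0434]
ee_rot: [[-0.215, 0.977, -0.002], [0.977, 0.215, -0.0], [0.0, -0.002, -1.0]]
ft_force: [-8.5, -2.5, -0.5]
width: 0.0005
finger_force: 4.5
```

```bash
python3 - <<'E'
from h import *
s=now();I=seen();c,q,a=crate_pose(*I);print(c,q,a);edges(*I)
E
```

```text
t 38.4 tcp [ 0.6118 -0.1775  0.0434] lane [ 0.5595 -0.1427] F lane [-8.8 -0.6 -0.5] w 0.0005
[ 0.6642 -0.0048] [0.174 0.346] 0.62
far edge at y0 0.749 yaw deg 0.44 left 0.7477 right 0.7502 n 31 of 31
```

Emit:
arm_command(
  commands=[
    [[0.4, 0, 0], [0, 0, 0], 0],
    [[0.3, 0, 0], [0, 0, 0], 0],
    [[0.3, 0, 0], [0, 0, 0], 0],
    [[0.3, 0, 0], [0, 0, 0], 0],
    [[0.2, 0, 0], [0, 0, 0], 0],
    [[0.2, 0, 0], [0, 0, 0], 0],
    [[0, 0, 0], [0, 0, 0], 0],
    [[0, 0, 0], [0, 0, 0], 0],
    [[0, 0, 0], [0, 0, 0], 0],
    [[0, 0, 0], [0, 0, 0], 0],
  ],
)

```text
t: 39.45
position: [0.6132, -0.1773, 0.0434]
ee_rot: [[-0.215, 0.977, -0.003], [0.977, 0.215, 0.0], [0.001, -0.003, -1.0]]
ft_force: [-11.1, -0.8, 0.8]
width: 0.0007
finger_force: 5.7
```

```bash
python3 - <<'E'
from h import *
s=now();I=seen();c,q,a=crate_pose(*I);print(c,q,a);edges(*I)
E
```

```text
t 39.45 tcp [ 0.6132 -0.1773  0.0434] lane [ 0.561  -0.1428] F lane [-11.    1.6   0.8] w 0.0007
[ 0.6617 -0.0047] [0.179 0.346] 0.79
far edge at y0 0.7493 yaw deg 0.35 left 0.7483 right 0.7503 n 31 of 31
```

Emit:
arm_command(
  commands=[
    [[-33, -7.2, 0], [0, 0, 0], 0],
    [[-8.4, 38.5, -0.7], [0, 0, 0], 0],
    [[-8.4, 38.5, 0], [0, 0, 0], 0],
    [[-8.4, 38.5, 0], [0, 0, 0], 0],
    [[-8.4, 38.5, 0], [0, 0, 0], 0],
    [[-8.4, 38.5, 0], [0, 0, 0], 0],
    [[-8.4, 38.5, 0], [0, 0, 0], 0],
    [[-8.4, 38.5, 0], [0, 0, 0], 0],
    [[9, 2, 0], [0, 0, 0], 0],
    [[7.6, 1.6, 0], [0, 0, 0], 0],
  ],
)

```text
t: 40.5
position: [0.5398, 0.0894, 0.0436]
ee_rot: [[-0.217, 0.976, 0.001], [0.976, 0.217, -0.0], [-0.0, 0.001, -1.0]]
ft_force: [0.7, -0.5, -0.6]
width: 0.0001
finger_force: 0.0
```

Emit:
arm_command(
  commands=[
    [[1.8, 0.4, 0], [0, 0, 0], 0],
    [[1.8, 0.4, 0], [0, 0, 0], 0],
    [[1.8, 0.4, 0], [0, 0, 0], 0],
    [[1.8, 0.4, 0], [0, 0, 0], 0],
    [[1.2, 0.3, 0.2], [0, 0, 0], 0],
    [[1.2, 0.3, 0.2], [0, 0, 0], 0],
    [[1.2, 0.4, 0.2], [0, 0, 0], 0],
    [[0.8, 0.4, 0.2], [0, 0, 0], 0],
    [[0.6, 0.3, 0.2], [0, 0, 0], 0],
    [[0.4, 0.2, 0.2], [0, 0, 0], 0],
  ],
)

```text
t: 41.5
position: [0.5509, 0.0921, 0.0437]
ee_rot: [[-0.215, 0.977, -0.002], [0.977, 0.215, -0.0], [0.0, -0.002, -1.0]]
ft_force: [-7.1, -1.5, -2.8]
width: 0.0006
finger_force: 3.6
```

```bash
python3 - <<'E'
from h import *
s=now();I=seen();c,q,a=crate_pose(*I);print(c,q,a);edges(*I)
E
```

```text
t 41.5 tcp [0.5509 0.0921 0.0437] lane [0.5579 0.1337] F lane [-7.2  0.1 -2.8] w 0.0006
[ 0.6692 -0.0046] [0.164 0.346] -0.01
far edge at y0 0.7499 yaw deg 0.12 left 0.7496 right 0.7502 n 31 of 31
```

Emit:
arm_command(
  commands=[
    [[0.4, 0.1, 0], [0, 0, 0], 0],
    [[0.4, 0.1, 0], [0, 0, 0], 0],
    [[0.4, 0.1, 0], [0, 0, 0], 0],
    [[0.4, 0.1, 0], [0, 0, 0], 0],
    [[0.3, 0.1, 0], [0, 0, 0], 0],
    [[0.3, 0.1, 0], [0, 0, 0], 0],
    [[0.2, 0, 0], [0, 0, 0], 0],
    [[0, 0, 0], [0, 0, 0], 0],
    [[0, 0, 0], [0, 0, 0], 0],
    [[0, 0, 0], [0, 0, 0], 0],
  ],
)

```text
t: 42.55
position: [0.553, 0.093, 0.0437]
ee_rot: [[-0.216, 0.976, -0.003], [0.977, 0.216, 0.0], [0.001, -0.003, -1.0]]
ft_force: [-9.4, 0.9, -0.2]
width: 0.0006
finger_force: 4.9
```

```bash
python3 - <<'E'
from h import *
s=now();I=seen();c,q,a=crate_pose(*I);print(c,q,a);edges(*I)
E
```

```text
t 42.55 tcp [0.553  0.093  0.0437] lane [0.5601 0.1341] F lane [-8.9  2.8 -0.2] w 0.0006
[ 0.6638 -0.0045] [0.177 0.346] 0.12
far edge at y0 0.7499 yaw deg -0.42 left 0.7511 right 0.7487 n 31 of 31
```

Emit:
arm_command(
  commands=[
    [[0.4, 0.1, 0], [0, 0, 0], 0],
    [[0.3, 0.1, 0], [0, 0, 0], 0],
    [[0.3, 0.1, 0], [0, 0, 0], 0],
    [[0.2, 0, 0], [0, 0, 0], 0],
    [[0.2, 0, 0], [0, 0, 0], 0],
    [[0, 0, 0], [0, 0, 0], 0],
    [[0, 0, 0], [0, 0, 0], 0],
    [[0, 0, 0], [0, 0, 0], 0],
    [[0, 0, 0], [0, 0, 0], 0],
    [[0, 0, 0], [0, 0, 0], 0],
  ],
)

```text
t: 43.6
position: [0.5542, 0.0934, 0.0437]
ee_rot: [[-0.216, 0.976, -0.003], [0.976, 0.216, 0.0], [0.001, -0.003, -1.0]]
ft_force: [-11.3, 1.8, 0.2]
width: 0.0005
finger_force: 5.7
```

```bash
python3 - <<'E'
from h import *
s=now();I=seen();c,q,a=crate_pose(*I);print(c,q,a);edges(*I)
E
```

```text
t 43.6 tcp [0.5542 0.0934 0.0437] lane [0.5614 0.1342] F lane [-10.7   4.2   0.2] w 0.0005
[ 0.6697 -0.0043] [0.164 0.346] -0.54
far edge at y0 0.7502 yaw deg -0.44 left 0.7515 right 0.7489 n 31 of 31
```

Emit:
arm_command(
  commands=[
    [[-33, -7.2, 0], [0, 0, 0], 0],
    [[8.4, -38.2, -1], [0, 0, 0], 0],
    [[8.4, -38.2, 0], [0, 0, 0], 0],
    [[8.4, -38.2, 0], [0, 0, 0], 0],
    [[8.4, -38.2, 0], [0, 0, 0], 0],
    [[8.4, -38.2, 0], [0, 0, 0], 0],
    [[8.4, -38.2, 0], [0, 0, 0], 0],
    [[8.4, -38.2, 0], [0, 0, 0], 0],
    [[9, 2, 0], [0, 0, 0], 0],
    [[7.6, 1.6, 0], [0, 0, 0], 0],
  ],
)

```text
t: 44.65
position: [0.5985, -0.1784, 0.0434]
ee_rot: [[-0.214, 0.977, 0.0], [0.977, 0.214, 0.0], [0.0, 0.0, -1.0]]
ft_force: [-0.0, -0.2, 0.6]
width: 0.0005
finger_force: 0.0
```

Emit:
arm_command(
  commands=[
    [[1.8, 0.4, 0], [0, 0, 0], 0],
    [[1.8, 0.4, 0], [0, 0, 0], 0],
    [[1.8, 0.4, 0], [0, 0, 0], 0],
    [[1.8, 0.4, 0.1], [0, 0, 0], 0],
    [[1.2, 0.3, 0.1], [0, 0, 0], 0],
    [[1.2, 0.3, 0.1], [0, 0, 0], 0],
    [[1.2, 0, 0.1], [0, 0, 0], 0],
    [[0.6, 0, 0.1], [0, 0, 0], 0],
    [[0.6, 0, 0.1], [0, 0, 0], 0],
    [[0.4, 0, 0.1], [0, 0, 0], 0],
  ],
)

```text
t: 45.65
position: [0.6097, -0.1756, 0.0437]
ee_rot: [[-0.215, 0.977, -0.002], [0.977, 0.215, 0.0], [0.001, -0.002, -1.0]]
ft_force: [-6.8, 0.2, 0.6]
width: 0.0006
finger_force: 3.7
```

```bash
python3 - <<'E'
from h import *
s=now();I=seen();c,q,a=crate_pose(*I);print(c,q,a);edges(*I)
E
```

```text
t 45.65 tcp [ 0.6097 -0.1756  0.0437] lane [ 0.5579 -0.1404] F lane [-6.6  1.6  0.6] w 0.0006
[ 0.6619 -0.0038] [0.18  0.345] -0.55
far edge at y0 0.7504 yaw deg -0.16 left 0.7508 right 0.7499 n 31 of 31
```

Emit:
arm_command(
  commands=[
    [[0.5, 0, 0], [0, 0, 0], 0],
    [[0.5, 0, 0], [0, 0, 0], 0],
    [[0.4, 0, 0], [0, 0, 0], 0],
    [[0.4, 0, 0], [0, 0, 0], 0],
    [[0.3, 0, 0], [0, 0, 0], 0],
    [[0.3, 0, 0], [0, 0, 0], 0],
    [[0.3, 0, 0], [0, 0, 0], 0],
    [[0.2, 0, 0], [0, 0, 0], 0],
    [[0, 0, 0], [0, 0, 0], 0],
    [[0, 0, 0], [0, 0, 0], 0],
  ],
)

```text
t: 46.7
position: [0.6123, -0.1758, 0.0437]
ee_rot: [[-0.215, 0.977, -0.002], [0.977, 0.215, 0.0], [0.001, -0.002, -1.0]]
ft_force: [-10.6, -0.5, 1.3]
width: 0.0004
finger_force: 5.0
```

```bash
python3 - <<'E'
from h import *
s=now();I=seen();c,q,a=crate_pose(*I);print(c,q,a);edges(*I)
E
```

```text
t 46.7 tcp [ 0.6123 -0.1758  0.0437] lane [ 0.5604 -0.1412] F lane [-10.4   1.8   1.3] w 0.0004
[ 0.6654 -0.0056] [0.177 0.347] 0.79
far edge at y0 0.7504 yaw deg 0.14 left 0.75 right 0.7508 n 31 of 31
```

Emit:
arm_command(
  commands=[
    [[0.3, 0, 0], [0, 0, 0], 0],
    [[0.3, 0, 0], [0, 0, 0], 0],
    [[0.1, 0, 0], [0, 0, 0], 0],
    [[0, 0, 0], [0, 0, 0], 0],
    [[0, 0, 0], [0, 0, 0], 0],
    [[0, 0, 0], [0, 0, 0], 0],
    [[0, 0, 0], [0, 0, 0], 0],
    [[0, 0, 0], [0, 0, 0], 0],
    [[0, 0, 0], [0, 0, 0], 0],
    [[0, 0, 0], [0, 0, 0], 0],
  ],
)

```text
t: 47.75
position: [0.613, -0.1757, 0.0437]
ee_rot: [[-0.215, 0.977, -0.003], [0.977, 0.215, 0.0], [0.001, -0.002, -1.0]]
ft_force: [-10.9, 1.0, 2.2]
width: 0.0006
finger_force: 5.6
```

```bash
python3 - <<'E'
from h import *
s=now();I=seen();c,q,a=crate_pose(*I);print(c,q,a);edges(*I)
E
```

```text
t 47.75 tcp [ 0.613  -0.1757  0.0437] lane [ 0.5611 -0.1412] F lane [-10.4   3.3   2.2] w 0.0006
[ 0.6641 -0.0042] [0.178 0.345] 0.28
far edge at y0 0.7503 yaw deg 0.12 left 0.75 right 0.7507 n 31 of 31
```

Emit:
arm_command(
  commands=[
    [[-33, -7.2, 0], [0, 0, 0], 0],
    [[-8.4, 38.5, -0.7], [0, 0, 0], 0],
    [[-8.4, 38.5, 0], [0, 0, 0], 0],
    [[-8.4, 38.5, 0], [0, 0, 0], 0],
    [[-8.4, 38.5, 0], [0, 0, 0], 0],
    [[-8.4, 38.5, 0], [0, 0, 0], 0],
    [[-8.4, 38.5, 0], [0, 0, 0], 0],
    [[-8.4, 38.5, 0], [0, 0, 0], 0],
    [[9, 2, 0], [0, 0, 0], 0],
    [[7.6, 1.6, 0], [0, 0, 0], 0],
  ],
)

```text
t: 48.8
position: [0.5395, 0.0908, 0.0438]
ee_rot: [[-0.217, 0.976, 0.001], [0.976, 0.217, -0.0], [-0.0, 0.001, -1.0]]
ft_force: [0.5, 0.4, 0.3]
width: 0.0006
finger_force: 0.0
```

Emit:
arm_command(
  commands=[
    [[1.8, 0.4, 0], [0, 0, 0], 0],
    [[1.8, 0.4, 0], [0, 0, 0], 0],
    [[1.8, 0.4, 0], [0, 0, 0], 0],
    [[1.8, 0.4, 0], [0, 0, 0], 0],
    [[1.2, 0.3, 0.2], [0, 0, 0], 0],
    [[1.2, 0.3, 0.2], [0, 0, 0], 0],
    [[1, 0.3, 0.2], [0, 0, 0], 0],
    [[0.8, 0.2, 0.2], [0, 0, 0], 0],
    [[0.6, 0.2, 0.2], [0, 0, 0], 0],
    [[0.4, 0.1, 0.1], [0, 0, 0], 0],
  ],
)

```text
t: 49.8
position: [0.5507, 0.0931, 0.0441]
ee_rot: [[-0.215, 0.977, -0.001], [0.977, 0.215, -0.0], [-0.0, -0.002, -1.0]]
ft_force: [-5.4, -3.5, -0.7]
width: 0.0007
finger_force: 3.1
```

```bash
python3 - <<'E'
from h import *
s=now();I=seen();c,q,a=crate_pose(*I);print(c,q,a);edges(*I)
E
```

```text
t 49.8 tcp [0.5507 0.0931 0.0441] lane [0.5578 0.1347] F lane [-6.  -2.2 -0.7] w 0.0007
[ 0.6701 -0.0044] [0.164 0.346] 0.11
far edge at y0 0.7506 yaw deg -0.19 left 0.7512 right 0.7501 n 31 of 31
```

Emit:
arm_command(
  commands=[
    [[0.5, 0.1, 0], [0, 0, 0], 0],
    [[0.5, 0.1, 0], [0, 0, 0], 0],
    [[0.4, 0.1, 0], [0, 0, 0], 0],
    [[0.4, 0.1, 0], [0, 0, 0], 0],
    [[0.3, 0.1, 0], [0, 0, 0], 0],
    [[0.3, 0, 0], [0, 0, 0], 0],
    [[0.2, 0, 0], [0, 0, 0], 0],
    [[0, 0, 0], [0, 0, 0], 0],
    [[0, 0, 0], [0, 0, 0], 0],
    [[0, 0, 0], [0, 0, 0], 0],
  ],
)

```text
t: 50.85
position: [0.5529, 0.0938, 0.0441]
ee_rot: [[-0.215, 0.977, -0.002], [0.977, 0.215, -0.0], [0.0, -0.002, -1.0]]
ft_force: [-8.9, -0.4, -0.1]
width: 0.0001
finger_force: 4.9
```

```bash
python3 - <<'E'
from h import *
s=now();I=seen();c,q,a=crate_pose(*I);print(c,q,a);edges(*I)
E
```

```text
t 50.85 tcp [0.5529 0.0938 0.0441] lane [0.5602 0.1349] F lane [-8.8  1.6 -0.1] w 0.0001
[ 0.6704 -0.0047] [0.166 0.345] 0.34
far edge at y0 0.7508 yaw deg 0.18 left 0.7502 right 0.7513 n 31 of 31
```

Emit:
arm_command(
  commands=[
    [[0.4, 0.1, 0], [0, 0, 0], 0],
    [[0.4, 0.1, 0], [0, 0, 0], 0],
    [[0.3, 0.1, 0], [0, 0, 0], 0],
    [[0.2, 0, 0], [0, 0, 0], 0],
    [[0.1, 0, 0], [0, 0, 0], 0],
    [[0, 0, 0], [0, 0, 0], 0],
    [[0, 0, 0], [0, 0, 0], 0],
    [[0, 0, 0], [0, 0, 0], 0],
    [[0, 0, 0], [0, 0, 0], 0],
    [[0, 0, 0], [0, 0, 0], 0],
  ],
)

```text
t: 51.9
position: [0.5541, 0.0942, 0.0441]
ee_rot: [[-0.215, 0.977, -0.003], [0.977, 0.215, 0.0], [0.001, -0.003, -1.0]]
ft_force: [-11.6, 1.3, 1.7]
width: 0.0005
finger_force: 5.7
```

```bash
python3 - <<'E'
from h import *
s=now();I=seen();c,q,a=crate_pose(*I);print(c,q,a);edges(*I)
E
```

```text
t 51.9 tcp [0.5541 0.0942 0.0441] lane [0.5614 0.1351] F lane [-11.    3.8   1.7] w 0.0005
[ 0.6671 -0.0042] [0.172 0.346] -0.38
far edge at y0 0.7508 yaw deg -0.23 left 0.7515 right 0.7501 n 31 of 31
```

Emit:
arm_command(
  commands=[
    [[-33, -7.2, 0], [0, 0, 0], 0],
    [[8.4, -38.2, -1], [0, 0, 0], 0],
    [[8.4, -38.2, 0], [0, 0, 0], 0],
    [[8.4, -38.2, 0], [0, 0, 0], 0],
    [[8.4, -38.2, 0], [0, 0, 0], 0],
    [[8.4, -38.2, 0], [0, 0, 0], 0],
    [[8.4, -38.2, 0], [0, 0, 0], 0],
    [[8.4, -38.2, 0], [0, 0, 0], 0],
    [[9, 2, 0], [0, 0, 0], 0],
    [[7.6, 1.6, 0], [0, 0, 0], 0],
  ],
)

```text
t: 52.95
position: [0.5982, -0.1775, 0.0436]
ee_rot: [[-0.214, 0.977, 0.0], [0.977, 0.214, 0.0], [0.0, 0.0, -1.0]]
ft_force: [-0.2, 0.1, -0.8]
width: 0.0007
finger_force: 0.0
```

Emit:
arm_command(
  commands=[
    [[1.8, 0.4, 0], [0, 0, 0], 0],
    [[1.8, 0.4, 0], [0, 0, 0], 0],
    [[1.8, 0.4, 0], [0, 0, 0], 0],
    [[1.8, 0.4, 0.1], [0, 0, 0], 0],
    [[1.2, 0.3, 0.1], [0, 0, 0], 0],
    [[1.2, 0.3, 0.1], [0, 0, 0], 0],
    [[1.2, 0.2, 0.1], [0, 0, 0], 0],
    [[0.6, 0.1, 0.1], [0, 0, 0], 0],
    [[0.6, 0, 0.1], [0, 0, 0], 0],
    [[0.5, 0, 0.1], [0, 0, 0], 0],
  ],
)

```text
t: 53.95
position: [0.6096, -0.1744, 0.0439]
ee_rot: [[-0.215, 0.977, -0.001], [0.977, 0.215, 0.0], [0.001, -0.001, -1.0]]
ft_force: [-6.3, 0.8, -0.1]
width: 0.0004
finger_force: 3.2
```

```bash
python3 - <<'E'
from h import *
s=now();I=seen();c,q,a=crate_pose(*I);print(c,q,a);edges(*I)
E
```

```text
t 53.95 tcp [ 0.6096 -0.1744  0.0439] lane [ 0.5581 -0.1392] F lane [-6.   2.1 -0.1] w 0.0004
[ 0.6638 -0.0044] [0.18  0.345] 0.28
far edge at y0 0.7508 yaw deg -0.55 left 0.7524 right 0.7492 n 31 of 31
```

Emit:
arm_command(
  commands=[
    [[0.5, 0, 0], [0, 0, 0], 0],
    [[0.5, 0, 0], [0, 0, 0], 0],
    [[0.4, 0, 0], [0, 0, 0], 0],
    [[0.4, 0, 0], [0, 0, 0], 0],
    [[0.4, 0, 0], [0, 0, 0], 0],
    [[0.3, 0, 0], [0, 0, 0], 0],
    [[0.3, 0, 0], [0, 0, 0], 0],
    [[0.2, 0, 0], [0, 0, 0], 0],
    [[0, 0, 0], [0, 0, 0], 0],
    [[0, 0, 0], [0, 0, 0], 0],
  ],
)

```text
t: 55.0
position: [0.6122, -0.1744, 0.0439]
ee_rot: [[-0.215, 0.977, -0.002], [0.977, 0.215, 0.0], [0.001, -0.002, -1.0]]
ft_force: [-11.3, 1.6, 3.0]
width: 0.0008
finger_force: 5.1
```

```bash
python3 - <<'E'
from h import *
s=now();I=seen();c,q,a=crate_pose(*I);print(c,q,a);edges(*I)
b,d=get_image("side");cv2.imwrite("pics/c.png",cv2.resize(b[130:280,260:460],(800,600),interpolation=cv2.INTER_CUBIC))
E
```

```text
t 55.0 tcp [ 0.6122 -0.1744  0.0439] lane [ 0.5606 -0.1398] F lane [-10.6   4.    3. ] w 0.0008
[ 0.6645 -0.0046] [0.177 0.346] 0.17
far edge at y0 0.7507 yaw deg 0.05 left 0.7506 right 0.7509 n 31 of 31
```

View pics/c.png

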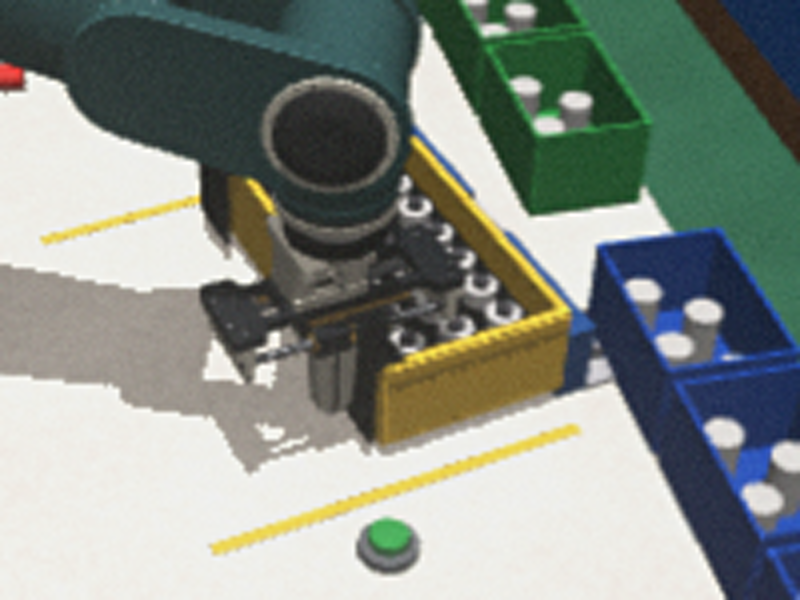

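The side view shows the crate's far side tight against the wall at (565,350), and the button standing clear at (390,540). One last confirming touch on the left pad.

Emit:
arm_command(
  commands=[
    [[-33, -7.2, 0], [0, 0, 0], 0],
    [[-8.4, 38.5, -0.9], [0, 0, 0], 0],
    [[-8.4, 38.5, 0], [0, 0, 0], 0],
    [[-8.4, 38.5, 0], [0, 0, 0], 0],
    [[-8.4, 38.5, 0], [0, 0, 0], 0],
    [[-8.4, 38.5, 0], [0, 0, 0], 0],
    [[-8.4, 38.5, 0], [0, 0, 0], 0],
    [[-8.4, 38.5, 0], [0, 0, 0], 0],
    [[10, 2.2, 0], [0, 0, 0], 0],
    [[8.4, 1.8, 0], [0, 0, 0], 0],
  ],
)

```text
t: 56.1
position: [0.5404, 0.0926, 0.0437]
ee_rot: [[-0.217, 0.976, 0.001], [0.976, 0.217, 0.0], [-0.0, 0.001, -1.0]]
ft_force: [-0.7, -0.7, 0.5]
width: 0.0004
finger_force: 0.0
```

Emit:
arm_command(
  commands=[
    [[1.8, 0.4, 0], [0, 0, 0], 0],
    [[1.8, 0.4, 0], [0, 0, 0], 0],
    [[1.8, 0.4, 0], [0, 0, 0], 0],
    [[1.8, 0.4, 0.1], [0, 0, 0], 0],
    [[1.2, 0.3, 0.2], [0, 0, 0], 0],
    [[1, 0.3, 0.2], [0, 0, 0], 0],
    [[0.8, 0.2, 0.2], [0, 0, 0], 0],
    [[0.6, 0.2, 0.2], [0, 0, 0], 0],
    [[0.4, 0.1, 0.1], [0, 0, 0], 0],
    [[0, 0, 0], [0, 0, 0], 0],
  ],
)

```text
t: 57.1
position: [0.5505, 0.0945, 0.044]
ee_rot: [[-0.215, 0.977, -0.001], [0.977, 0.215, -0.0], [0.0, -0.001, -1.0]]
ft_force: [-5.2, -1.8, -1.5]
width: 0.0004
finger_force: 2.6
```

```bash
python3 - <<'E'
from h import *
s=now();I=seen();c,q,a=crate_pose(*I);print(c,q,a);edges(*I)
E
```

```text
t 57.1 tcp [0.5505 0.0945 0.044 ] lane [0.558  0.1361] F lane [-5.5 -0.7 -1.5] w 0.0004
[ 0.6704 -0.0044] [0.165 0.346] -0.15
far edge at y0 0.7508 yaw deg 0.09 left 0.7505 right 0.7511 n 31 of 31
```

Emit:
arm_command(
  commands=[
    [[0.5, 0.1, 0], [0, 0, 0], 0],
    [[0.5, 0.1, 0], [0, 0, 0], 0],
    [[0.4, 0.1, 0], [0, 0, 0], 0],
    [[0.4, 0.1, 0], [0, 0, 0], 0],
    [[0.3, 0.1, 0], [0, 0, 0], 0],
    [[0.3, 0, 0], [0, 0, 0], 0],
    [[0.2, 0, 0], [0, 0, 0], 0],
    [[0.2, 0, 0], [0, 0, 0], 0],
    [[0, 0, 0], [0, 0, 0], 0],
    [[0, 0, 0], [0, 0, 0], 0],
  ],
)

```text
t: 58.15
position: [0.5529, 0.095, 0.044]
ee_rot: [[-0.215, 0.977, -0.002], [0.977, 0.215, -0.0], [0.0, -0.002, -1.0]]
ft_force: [-9.9, -1.2, 0.9]
width: 0.0007
finger_force: 4.9
```

```bash
python3 - <<'E'
from h import *
s=now();I=seen();edges(*I)
E
```

```text
t 58.15 tcp [0.5529 0.095  0.044 ] lane [0.5604 0.1361] F lane [-9.9  1.   0.9] w 0.0007
far edge at y0 0.7511 yaw deg 0.06 left 0.751 right 0.7513 n 31 of 31
```

Emit:
arm_command(
  commands=[
    [[-33, -7.2, 0], [0, 0, 0], 0],
    [[-5, -1, 20], [0, 0, 0], 0],
    [[0, 0, 40], [0, 0, 0], 0],
    [[0, 0, 35], [0, 0, 0], 0],
    [[14, -47, 0], [0, 0, 0], 0],
    [[14, -47, 0], [0, 0, 0], 0],
    [[14, -47, 0], [0, 0, 0], 0],
    [[14, -47, 0], [0, 0, 0], 0],
    [[14, -47, 0], [0, 0, 0], 0],
    [[14, -47, 0], [0, 0, 0], 0],
  ],
)

```text
t: 59.2
position: [0.6003, -0.1973, 0.1397]
ee_rot: [[-0.215, 0.977, 0.001], [0.977, 0.215, -0.0], [-0.001, 0.001, -1.0]]
ft_force: [0.2, 0.9, 0.7]
width: 0.0001
finger_force: 0.0
```

```bash
python3 - <<'E'
from h import *
s=now();I=seen();edges(*I)
p,d=I;W=world("top",d);hs=cv2.cvtColor(p,cv2.COLOR_BGR2HSV);h=hs[...,0].astype(int)
g=(abs(h-60)<15)&(hs[...,1]>120)&(np.hypot(W[...,0]-.6285,W[...,1]+.294)<.03)
print(g.sum(),W[g].mean(0),np.percentile(W[g][:,2],[50,90]))
E
```

```text
t 59.2 tcp [ 0.6003 -0.1973  0.1397] lane [ 0.5441 -0.1596] F lane [0.4 0.9 0.7] w 0.0001
far edge at y0 0.7512 yaw deg -0.05 left 0.7514 right 0.7511 n 31 of 31<stdin>:5: RuntimeWarning: Mean of empty slice.
  ret = um.true_divide(
Traceback (most recent call last):
IndexError: index -1 is out of bounds for axis 0 with size 0
```

Emit:
arm_command(
  commands=[
    [[14, -47, 0], [0, 0, 0], 0],
    [[14, -48, 0], [0, 0, 0], 0],
    [[0, 0, -20], [0, 0, 0], 0],
    [[0, 0, -35], [0, 0, 0], 0],
    [[0, 0, -35], [0, 0, 0], 0],
    [[0, 0, -10], [0, 0, 0], 0],
    [[0, 0, -4], [0, 0, 0], 0],
    [[0, 0, -4], [0, 0, 0], 0],
    [[0, 0, -3], [0, 0, 0], 0],
    [[0, 0, 0], [0, 0, 0], 0],
  ],
)

```text
t: 60.25
position: [0.6282, -0.2903, 0.0293]
ee_rot: [[-0.215, 0.977, 0.001], [0.977, 0.215, -0.001], [-0.001, 0.001, -1.0]]
ft_force: [0.2, -0.5, -0.9]
width: 0.0007
finger_force: 0.0
```

Emit:
arm_command(
  commands=[
    [[0, -3.5, -1.5], [0, 0, 0], 0],
    [[0, 0, -1.5], [0, 0, 0], 0],
    [[0, 0, -1.5], [0, 0, 0], 0],
    [[0, 0, -1.5], [0, 0, 0], 0],
    [[0, 0, -1.2], [0, 0, 0], 0],
    [[0, 0, -1.2], [0, 0, 0], 0],
    [[0, 0, -1], [0, 0, 0], 0],
    [[0, 0, -1], [0, 0, 0], 0],
    [[0, 0, -0.8], [0, 0, 0], 0],
    [[0, 0, 0], [0, 0, 0], 0],
  ],
)

```text
t: 61.25
position: [0.6277, -0.2937, 0.0171]
ee_rot: [[-0.215, 0.977, -0.0], [0.977, 0.215, -0.0], [-0.0, -0.0, -1.0]]
ft_force: [-1.3, -0.3, 3.8]
width: 0.0006
finger_force: 1.7
```

Emit:
arm_command(
  commands=[
    [[0, 0, -0.5], [0, 0, 0], 0],
    [[0, 0, -0.4], [0, 0, 0], 0],
    [[0, 0, -0.4], [0, 0, 0], 0],
    [[0, 0, -0.3], [0, 0, 0], 0],
    [[0, 0, -0.3], [0, 0, 0], 0],
    [[0, 0, -0.3], [0, 0, 0], 0],
    [[0, 0, 0], [0, 0, 0], 0],
    [[0, 0, 0], [0, 0, 0], 0],
    [[0, 0, 0], [0, 0, 0], 0],
    [[0, 0, 0], [0, 0, 0], 0],
  ],
)

```text
t: 62.25
position: [0.6278, -0.2938, 0.0161]
ee_rot: [[-0.215, 0.977, 0.0], [0.977, 0.215, -0.0], [-0.0, 0.0, -1.0]]
ft_force: [-5.8, 2.6, 13.7]
width: 0.0004
finger_force: 6.9
```

Bottomed out: 13.7 N with the travel stopped. I lift clear and check.

Emit:
arm_command(
  commands=[
    [[0, 0, 5], [0, 0, 0], 0],
    [[0, 0, 15], [0, 0, 0], 0],
    [[0, 0, 35], [0, 0, 0], 0],
    [[0, 0, 45], [0, 0, 0], 0],
    [[-20, 0, 45], [0, 0, 0], 0],
    [[-40, 0, 20], [0, 0, 0], 0],
    [[-40, 0, 0], [0, 0, 0], 0],
    [[-40, 0, 0], [0, 0, 0], 0],
    [[-20, 0, 0], [0, 0, 0], 0],
    [[0, 0, 0], [0, 0, 0], 0],
  ],
)

```text
t: 63.25
position: [0.466, -0.2937, 0.1813]
ee_rot: [[-0.214, 0.977, 0.001], [0.977, 0.214, -0.001], [-0.001, 0.001, -1.0]]
ft_force: [0.1, -0.8, -0.3]
width: 0.0005
finger_force: 0.0
```

```bash
python3 - <<'E'
from h import *
s=now();I=seen();edges(*I);print(crate_pose(*I))
cv2.imwrite("pics/d.png",cv2.resize(I[0][100:300,150:470],(800,500),interpolation=cv2.INTER_CUBIC))
E
```

```text
t 63.25 tcp [ 0.466  -0.2937  0.1813] lane [ 0.3922 -0.225 ] F lane [-0.1 -0.8 -0.3] w 0.0005
far edge at y0 0.7508 yaw deg -0.08 left 0.751 right 0.7505 n 31 of 31
(array([ 0.663 , -0.0043]), array([0.179, 0.345]), 0.27)
```

View pics/d.png

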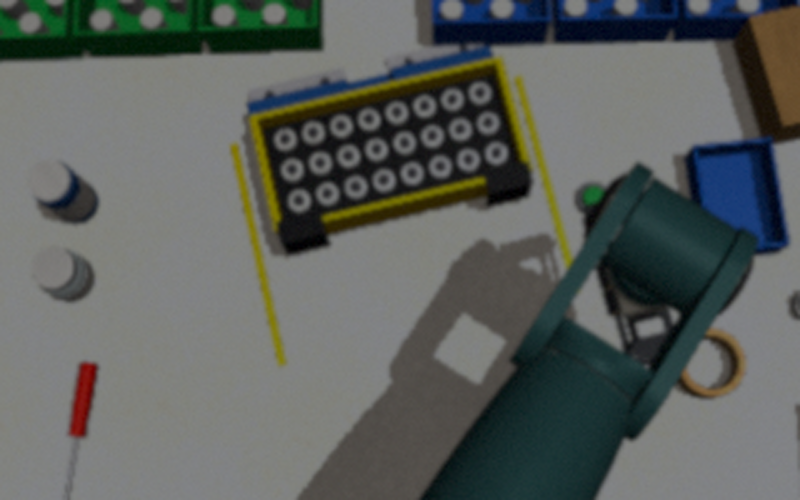

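The crate sits flush along the wall (crop row about 60–105) and between the tapes. The bystanders in view are where they were, and the arm is clear of everything.

```bash
python3 -c "
from plant import *
print(close_job())"
```

```text
the job is handed in; nothing more can be done
None
```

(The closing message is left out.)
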